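# Lay out a guitar's electronics on the kitting boards

## Task

Lay out the parts for the next guitar on the three kitting boards: the maple riser plate flat in the large rectangular outline with the wide steel pickup centred on top of it, the slim black pickup in the slim outline, and the knob in the round one. Every part stays right side up, centred and lined up lengthwise with its outline (either way round), and the sanding block, glue jar and screwdriver stay where they are.

Things in the scene. Friction and masses are not known exactly. Their poses are not given: they have to be found in the camera images.
- riser_center (a point): riser plate: a loose flat plate of pale maple, 90 x 50 x 10 mm (x, y, z), with four small dark screw holes near its corners; lies flat on the bench. Point at its centre, 5 mm above its underside; x along its length, z up
- wide_pickup_center (a point): wide pickup: a loose rectangular electric guitar pickup in a plain steel cover, 70 x 38 x 22 mm (x, y, z), a row of six dark pole screws on top. Point at its centre, 11 mm above its underside; x along its length, z up
- narrow_pickup_center (a point): narrow pickup: a loose slim black plastic pickup with round ends, 84 x 22 x 22 mm (x, y, z), six bright pole dots along the middle of its top. Point at its centre, 11 mm above its underside; x along its length, z up
- knob_center (a point): control knob: a loose round upright knob of grey aluminium with a fluted side, 36 mm diameter, 22 mm high. Point at its centre, 11 mm above its underside; z up
- board_wide_top (a point): plywood kitting board, fixed, 110 x 76 x 10 mm, with a large dark rectangular outline 94 x 54 mm (for the riser plate) and a lighter brown rectangle 72 x 40 mm inside it (for the wide pickup). The top is flat, the outlines are only colour. Point at the centre of the outline on the board's top face, 10 mm above the bench; x along the outline's length, z up
- board_narrow_top (a point): plywood kitting board, fixed, 110 x 76 x 10 mm, with a slim dark outline with round ends, 90 x 26 mm. Flat top, the outline is only colour. Point at the centre of the outline on the top face, 10 mm above the bench; x along the outline's length, z up
- board_round_top (a point): plywood kitting board, fixed, 110 x 76 x 10 mm, with a dark round outline 42 mm in diameter. Flat top, the outline is only colour. Point at the centre of the outline on the top face, 10 mm above the bench; x along the board's length, z up
- sander_center (a point): bystander: loose cork sanding block, 85 x 45 x 26 mm, with a reddish abrasive sole. Point at its centre, 13 mm above the bench
- glue_center (a point): bystander: loose closed glue jar, white with a grey cap, 60 mm diameter, 75 mm high, standing. Point 37 mm above its underside, on its axis
- driver_grip (a point): bystander: loose screwdriver with a wooden handle, lying on the far side of the bench. Point at the middle of its handle
Mind the look-alikes: they are no part of the job. Of the things that look like the part that bears knob_center, the larger one is meant. Several things look just like the part that bears narrow_pickup_center: the one meant starts farthest to the robot's right.

How it is judged:
By the outcome, as a careful person would: the job done as asked, in the order asked, and still so for the second after the job is handed in, with the robot touching nothing.
It also fails if it takes over 112 s, if anything falls off the work surface, if the arm or the gripper's body presses on something with over 40 N, if the wrist force passes 120 N, or if a joint passes its speed limit or range.

## Robot

A 6-joint arm with a two-finger parallel gripper is mounted at the origin on the work surface. World frame = base frame: x ahead of the robot, y to its left, z up, the work surface at z = 0. Lengths are in m, angles in rad, forces in N, time in s.
With the tool pointing down it reaches from about 0.35 to 0.925 m from the base axis. Payload 6.4 kg.
Tool frame: the origin (TCP) lies at the very end of the fingers, on their centre line; the grasp point (between the pads) lies manip.grasp_offset behind it (manip.grasp_offset is the distance from the TCP to the grasp point, in m); x points along the fingers, y is the direction in which the jaws open and shut, and the axes are right-handed (so a half turn about x gives the same grasp; the last joint's range is limited). The gripper opens to 94 mm and grips with 3 to 60 N. Pads are 16 mm wide; open, the fingers measure 119 mm over their backs; the gripper's body (75 mm by 177 mm) begins 78 mm behind the grasp point.
Start: joints at [1.057, 0.245, 1.558, -0, 1.339, -0.174], TCP at [0.217, 0.613, 0.205] pointing down, gripper open.
Joint ranges: [-3.13, 3.13], [-1.02, 2.26], [0.13, 2.54], [-0.95, 4.09], [0.21, 2.88], [-2.74, 2.74]. Speed limits (rad/s): [2.57, 2.57, 3.14, 3.14, 3.14, 3.14].

## Interface

Orientations are given as a unit quaternion [x, y, z, w].
In Python, from cell import manip gives the robot as it stands.
- The arm moves only by the tool step_arm, never from a script. Its argument "rows" is a list of rows, each an object of numbers: "hand": the closure, from 0 (fully open) to 1 (shut); "dx", "dy", "dz": the shift along the tool's x, y, z in cm; "twist": the turn about the tool's x in rad. In form: [{"hand": .., "dx": .., "dy": .., "dz": .., "twist": ..}, ...]. A call has 1 to 12 rows; each row shifts and turns the commanded pose from where the row before left it, along the tool's axes as they then stand; what a row does not reach is not made up. A row lasts 1/8 s, in which the tool goes at most 62.5 mm and 10.7 degrees, less where a joint would pass 70% of its speed; a pose out of reach is approached as far as the arm can. A call with a gripper value outside its range is refused whole. The fingers move at their own pace and stop on an object; the grip force is fixed at half the most. Time passes only in rows, so rows that do not move let the fingers close. It gives the time, the measured TCP pose, the force and the opening at its end, in the units of the state.
- manip.sense(): the state, without advancing time (a new reading comes with each control period).
- manip.grab_frame(name): name is "side" or "top" or "wrist"; returns the picture (420x560x3 uint8, red, green, blue); there is no depth.
- manip.camera_model(name): a dict with "intrinsics" (3x3 intrinsics, pixels), "k1" (the pictures are not rectified: a ray, as slopes to the right and down, at radius r is drawn at 1 + k1 r^2 times it, then the intrinsics apply), "view" (4x4, takes a point from world to camera coordinates); the wrist camera has in their place "hand_eye" (4x4, takes a point from camera to tool coordinates, whose origin is the TCP and whose axes are the tool frame's). Camera axes: x right, y up, looking along -z (the intrinsics and any distortion apply to the point x, -y, -z); pixel columns grow to the right and rows downward; lengths in m; the calibration is good to about 2 mm. A picture is of the moment at which its call begins: read the wrist's pose just before it. camera_model takes no time and is no camera call.
- manip.close_job(): hands the job in, once; it reports no verdict.
Trained networks look in the newest picture that a camera, given by its name, has taken for a name from the list of things; names that differ only in an ending like _2 or _b are one class to them, and where a whole thing is asked for, a point or a joint stands for the part that bears it (a point fixed in the world has none). Each returns a list of dicts, best first, with "conf" (0 to 1); they miss things now and then, are a little off and sometimes report something else, mostly with a low value. They report only what shows in the picture. A call takes as long as a camera call. They do not tell look-alikes from the thing itself.
- manip.masks_of(camera, query): "pixels" (420x560 bool, what is visible of it) and "pixel" ([row, column] in pixels, amid what is visible of it).
- manip.mark_of(camera, query): "pixel" ([row, column] in pixels: a listed point, or the origin of a listed thing).
The state is a dict: "time": time; "joints": joint angles; "qvel": joint speeds; "joint_torque": joint torques, N m; "ee_pos": TCP position; "ee_rot": TCP orientation; "contact_force": force on the tool from outside, world axes, zero at the start; "moment": the same for the moment, N m; "finger_gap": opening from 0.0 (shut) to 1.0 (fully open).
Only numpy, scipy, OpenCV 4.12 (cv2) and the standard library are available. Lean on these libraries where they do the work, as an engineer would, in place of code of your own. Each camera call takes 0.05 s, during which the arm holds its last target.

## Working session

There is one attempt and no reset: what is moved stays moved. The work goes in short steps, Python scripts to look and compute and a tool call to move; the robot and the scene stay as the last step left them, time stands still between calls to the robot, and variables do not carry over. Pictures are saved under pics/ and viewed, and the job is handed in when it is done.

Besides the shell and the picture viewer there is one more tool, called by a JSON object that holds its "method" and its "body", one argument or row to a line. step_arm: Moves the arm, as the interface text tells. Its arguments: {"type":"object","properties":{"rows":{"type":"array"}},"required":["rows"]}

```bash
ls; mkdir -p pics; python3 - <<'E'
from cell import manip
import cv2
print(manip.sense())
print(manip.grasp_offset)
for n in ("side","top","wrist"):
    im=manip.grab_frame(n); cv2.imwrite(f"pics/a_{n}.png",im[:,:,::-1])
    print(n,manip.camera_model(n))
E
```

```text
pics
{'time': 0.0, 'joints': array([ 1.05685877e+00,  2.45822723e-01,  1.55897787e+00,  3.77995881e-07,
        1.33872624e+00, -1.74107245e-01]), 'qvel': array([-0.00083639,  0.00019578,  0.00090087,  0.00118261, -0.00037946,
       -0.00168255]), 'joint_torque': array([ 5.45098028e-04, -4.15838850e+01, -3.14603412e+01,  6.84811547e-02,
        3.32889031e-02, -1.25645151e-04]), 'ee_pos': array([0.21636319, 0.61229951, 0.20435928]), 'ee_rot': array([ 0.11892711,  0.69715425, -0.12021456,  0.69669272]), 'contact_force': array([ 0.11863296, -0.46511361,  0.97460737]), 'moment': array([-0.05854928, -0.0306143 ,  0.0155413 ]), 'finger_gap': 1.0044100611589721}
0.0188
side {'intrinsics': array([[411.50073942,   0.        , 278.14090629],
       [  0.        , 411.50073942, 204.30733376],
       [  0.        ,   0.        ,   1.        ]]), 'k1': 0.007180411971149094, 'view': array([[-0.92926592, -0.3686715 ,  0.02337025,  0.52210747],
       [ 0.2410204 , -0.55713634,  0.79467494, -0.17838748],
       [-0.27995358,  0.74409705,  0.60658517, -0.81066312],
       [ 0.        ,  0.        ,
[... 345 characters left out ...]
77, -0.53914112],
       [-0.14468486,  0.02123494,  0.9892499 , -0.87998235],
       [ 0.        ,  0.        ,  0.        ,  1.        ]])}
wrist {'intrinsics': array([[374.43705375,   0.        , 282.87829685],
       [  0.        , 374.43705375, 208.7475117 ],
       [  0.        ,   0.        ,   1.        ]]), 'k1': -0.012493300941756243, 'hand_eye': array([[ 9.56387864e-04,  2.67123395e-01, -9.63661858e-01,
        -1.79253314e-01],
       [ 9.99998827e-01,  8.97709453e-04,  1.24129219e-03,
         1.99113184e-04],
       [ 1.19666654e-03, -9.63661915e-01, -2.67122223e-01,
        -7.86219858e-02],
       [ 0.00000000e+00,  0.00000000e+00,  0.00000000e+00,
         1.00000000e+00]])}
```

View pics/a_top.png

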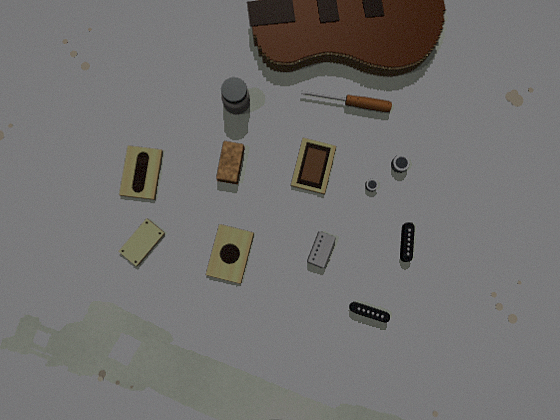

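View pics/a_side.png

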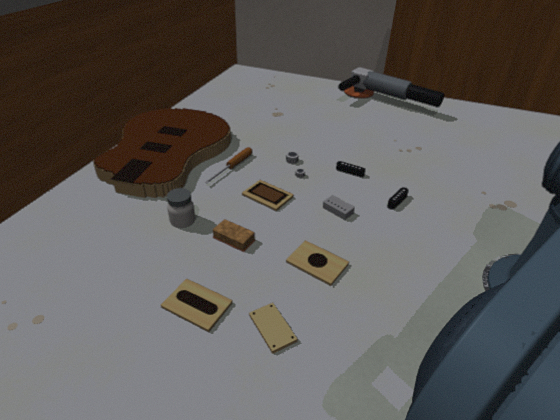

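View pics/a_wrist.png

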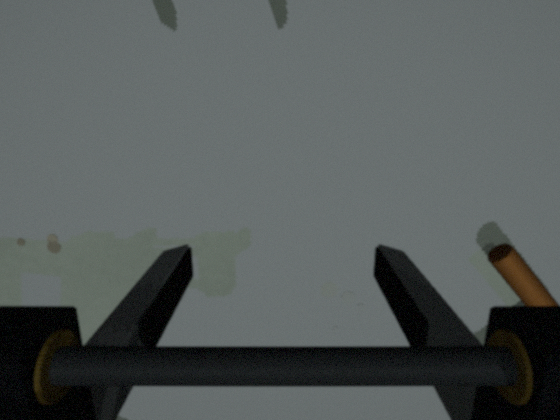

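The top view shows the boards as slim outline (141,173), round (230,254) and wide (314,166). The riser is at (142,243), the wide pickup at (321,250) and the narrow pickups at (407,242) and (370,312). The larger knob is at (400,163) and the smaller at (371,185).

```bash
cat > h.py <<'E'
from cell import manip
import numpy as np, cv2
from scipy.spatial.transform import Rotation as R
from scipy.optimize import minimize
def cam(n,s=None):
    m=manip.camera_model(n); K=m["intrinsics"];k1=m["k1"]
    if "view" in m: V=m["view"]
    else:
        T=np.eye(4);T[:3,:3]=R.from_quat(s["ee_rot"]).as_matrix();T[:3,3]=s["ee_pos"]
        V=np.linalg.inv(T@m["hand_eye"])
    return K,k1,V
def proj(c,P):
    K,k1,V=c;P=np.atleast_2d(P);q=P@V[:3,:3].T+V[:3,3]
    u=np.c_[q[:,0],-q[:,1]]/-q[:,2:3]; r2=(u**2).sum(1,keepdims=True)
    return (u*(1+k1*r2))*[K[0,0],K[1,1]]+[K[0,2],K[1,2]]   # col,row
def unproj(c,px,z):
    K,k1,V=c;px=np.atleast_2d(px).astype(float);d=(px-[K[0,2],K[1,2]])/[K[0,0],K[1,1]];u=d.copy()
    for _ in range(5): u=d/(1+k1*(u**2).sum(1,keepdims=True))
    ray=np.c_[u[:,0],-u[:,1],-np.ones(len(u))]@V[:3,:3]; o=-V[:3,:3].T@V[:3,3]
    t=(z-o[2])/ray[:,2]; return o+ray*t[:,None]
def solid(shape,dims,z0,x,y,a):
    L,W,H=dims
    if shape=="box": p=np.array([[1,1],[1,-1],[-1,-1],[-1,1]])*[L/2,W/2]
    else:
        t=np.linspace(0,2*np.pi,48,endpoint=False);p=np.c_[np.cos(t),np.sin(t)]*W/2
        p[:,0]+=np.sign(p[:,0])*(L-W)/2
    c,s=np.cos(a),np.sin(a);p=p@np.array([[c,s],[-s,c]])+[x,y]
    if H==0: return np.c_[p,np.full(len(p),z0)]
    return np.r_[np.c_[p,np.full(len(p),z0)],np.c_[p,np.full(len(p),z0+H)]]
def fit(obs,shape,dims,z0,x,y,a):
    """obs: list of (cam,mask). maximise overlap of hull silhouette, antialiased"""
    S=8
    pre=[]
    for c,m in obs:
        ys,xs=np.nonzero(m);x0,y0=xs.min()-8,ys.min()-8
        w,h=xs.max()+9-x0,ys.max()+9-y0
        M=np.zeros((h,w),np.float32)
        ym=max(y0,0);xm=max(x0,0)
        sub=m[ym:y0+h,xm:x0+w];M[ym-y0:ym-y0+sub.shape[0],xm-x0:xm-x0+sub.shape[1]]=sub
        pre.append((c,M,x0,y0,m.sum()))
    def cost(p,full=False):
        f=0
        for c,M,x0,y0,n in pre:
            q=proj(c,solid(shape,dims,z0,p[0]/1e3,p[1]/1e3,p[2]/30))
            hull=cv2.convexHull(((q-[x0,y0]+.5)*S-.5).astype(np.float32))
            I=np.zeros((M.shape[0]*S,M.shape[1]*S),np.uint8)
            cv2.fillPoly(I,[np.round(hull*16).astype(np.int32)],255,shift=4)
            I=cv2.resize(I,(M.shape[1],M.shape[0]),interpolation=cv2.INTER_AREA)/255.
            f+=((I-M)**2).sum()/n
        return f
    p0=np.array([x*1e3,y*1e3,a*30]);best=None
    for da in ([0,-.3,.3] if a is not None else [0]):
        s0=np.array([p0+[0,0,da*30]]+[p0+[0,0,da*30]+e for e in np.diag([4,4,5.])])
        r=minimize(cost,p0,method="Nelder-Mead",options=dict(initial_simplex=s0,xatol=.03,fatol=1e-5))
        if best is None or r.fun<best.fun: best=r
    p=best.x;return p[0]/1e3,p[1]/1e3,p[2]/30,best.fun/len(pre)
def rect(m,c,z):
    b=cv2.boxPoints(cv2.minAreaRect(np.argwhere(m)[:,::-1].astype(np.float32)))
    w=unproj(c,b,z)[:,:2];e1=w[1]-w[0];e2=w[2]-w[1]
    e=e1 if np.linalg.norm(e1)>np.linalg.norm(e2) else e2
    return w.mean(0),np.arctan2(e[1],e[0]),sorted([np.linalg.norm(e1),np.linalg.norm(e2)])
E
cat > l1.py <<'E'
from h import *
c={n:cam(n) for n in("top","side")}
for n in ("top","side"): manip.grab_frame(n)
D={"riser_center":("box",(.09,.05,.01)),"wide_pickup_center":("box",(.07,.038,.022)),"narrow_pickup_center":("st",(.084,.022,.022)),"knob_center":("st",(.036,.036,.022)),"sander_center":("box",(.085,.045,.026))}
for q in D:
    for n in ("top","side"):
        for r in manip.masks_of(n,q):
            m=r["pixels"]; p,a,s=rect(m,c[n],.01)
            f=fit([(c[n],m)],*D[q],0,*p,a) if m.sum()>20 else None
            print(q,n,round(r["conf"],2),np.round(r["pixel"]),m.sum(),np.round(p,3),np.round(s,3),np.round(f,4))
for q in ("board_wide_top","board_narrow_top","board_round_top"):
    for n in ("top","side"):
        for r in manip.mark_of(n,q): print(q,n,round(r["conf"],2),np.round(r["pixel"],1),np.round(unproj(c[n],r["pixel"][::-1],.01)[0],4))
        print(q,len(manip.masks_of(n,q)))
for r in manip.mark_of("top","glue_center")+manip.mark_of("top","driver_grip"):print(r["pixel"],np.round(unproj(c["top"],r["pixel"][::-1],.03)[0],3))
print(manip.sense()["time"])
E
python3 l1.py
```

```text
riser_center top 0.83 [244. 143.] 1037 [0.465 0.276] [0.052 0.091] [ 0.4658  0.2775 -0.6821  0.0468]
riser_center side 0.92 [326. 274.] 1322 [0.462 0.28 ] [0.056 0.103] [0.463  0.2765 2.437  0.0376]
riser_center side 0.28 [160. 236.] 358 [ 0.775 -0.169] [0.049 0.217] [ 0.7699 -0.2224 -1.4381  0.6261]
wide_pickup_center top 0.93 [249. 320.] 670 [ 0.448 -0.1  ] [0.043 0.074] [ 0.4471 -0.0991 -0.4017  0.0365]
wide_pickup_center side 0.62 [208. 337.] 441 [ 0.445 -0.104] [0.066 0.085] [ 0.4442 -0.1019  2.6772  0.1245]
narrow_pickup_center top 0.82 [242. 409.] 523 [ 0.461 -0.282] [0.031 0.084] [ 0.4612 -0.2815 -0.1149  0.0446]
narrow_pickup_center top 0.73 [310. 368.] 435 [ 0.317 -0.196] [0.024 0.086] [ 0.3182 -0.1951 -1.9105  0.0573]
narrow_pickup_center top 0.5 [163. 313.] 1752 [ 0.627 -0.087] [0.076 0.111] [ 0.6173 -0.084   0.734   0.7262]
narrow_pickup_center side 0.57 [171. 348.] 314 [ 0.46  -0.284] [0.06  0.086] [ 0.4602 -0.2833  2.9688  0.0328]
narrow_pickup_center side 0.49 [196. 392.] 322 [ 0.316 -0.2  ] [0.046 0.11 ] [ 0.3154 -0.1962 -1.9076  0.0624]
knob_center top 0.69 [186. 37
[... 868 characters left out ...]
 side 0.73 [193.4 266.6] [ 0.627  -0.0843  0.01  ]
board_wide_top 1
board_narrow_top top 0.91 [170.  143.4] [0.6181 0.2768 0.01  ]
board_narrow_top top 0.55 [166.6 313.8] [ 0.6238 -0.0882  0.01  ]
board_narrow_top 2
board_narrow_top side 0.84 [300.9 192.6] [0.6203 0.285  0.01  ]
board_narrow_top side 0.37 [195.7 266.6] [ 0.6232 -0.0752  0.01  ]
board_narrow_top 1
board_round_top top 0.88 [255.  224.1] [0.4361 0.1029 0.01  ]
board_round_top top 0.73 [243.5 143.2] [0.4613 0.2717 0.01  ]
board_round_top 2
board_round_top side 0.82 [260.4 314.7] [0.4423 0.0952 0.01  ]
board_round_top 1
[95.5, 237.0] [0.777 0.076 0.03 ]
[253.8, 227.6] [0.438 0.094 0.03 ]
[102.0, 359.2] [ 0.762 -0.187  0.03 ]
1.45
```

```bash
cat >> h.py <<'E'
def wrap(a,per=np.pi): return (a+per/2)%per-per/2
def go(x,y,z,jaw=None):
    """print total tool-frame shift (cm) after twist; jaw=world yaw wanted for jaw axis (mod pi)"""
    s=manip.sense();M=R.from_quat(s["ee_rot"]).as_matrix();yy=np.arctan2(M[1,1],M[0,1])
    d=np.array([x,y,z])-s["ee_pos"]
    print("t",round(s["time"],2),"pos",np.round(s["ee_pos"],4),"jawyaw",round(yy,3),"j",np.round(s["joints"],2),"gap",round(s["finger_gap"]*94,1),"F",np.round(s["contact_force"],1),"tilt",np.round(M[:,0],3))
    opts=[0] if jaw is None else []
    if jaw is not None:
        w=wrap(jaw-yy);opts=[w,w-np.sign(w)*np.pi]
    for w in opts:
        tw=-w  # tool x down: world yaw +w = -w about tool x
        N=M@R.from_euler("x",tw).as_matrix()
        N[:,0]=[0,0,-1]
        v=N.T@d*100
        dj1=np.arctan2(y,x)-np.arctan2(s["ee_pos"][1],s["ee_pos"][0])
        print(" twist",round(tw,3),"then dx,dy,dz",np.round(v,2), "dist",round(np.linalg.norm(v),1),"j6 est",round(s["joints"][5]+tw+dj1,2), round(s["joints"][5]-tw-dj1,2))
E
python3 -c "
from h import *
go(.464,.277,.16,-.69+np.pi/2)"
```

```text
t 1.45 pos [0.2167 0.6128 0.2055] jawyaw 1.231 j [ 1.06  0.25  1.56 -0.    1.34 -0.17] gap 94.3 F [0.4 0.7 0. ] tilt [ 0. -0. -1.]
 twist 0.35 then dx,dy,dz [  4.55 -10.16  40.45] dist 42.0 j6 est -0.52 0.17
 twist -2.791 then dx,dy,dz [  4.55  10.16 -40.45] dist 42.0 j6 est -3.66 3.31
```

{"method": "step_arm", "body": {
  "rows": [
    {"hand": 0, "dx": 0, "dy": 0, "dz": 0, "twist": 0.175},
    {"hand": 0, "dx": 0, "dy": 0, "dz": 0, "twist": 0.175},
    {"hand": 0, "dx": 0.5, "dy": -1.2, "dz": 5, "twist": 0},
    {"hand": 0, "dx": 0.5, "dy": -1.2, "dz": 5, "twist": 0},
    {"hand": 0, "dx": 0.5, "dy": -1.2, "dz": 5, "twist": 0},
    {"hand": 0, "dx": 0.5, "dy": -1.2, "dz": 5, "twist": 0},
    {"hand": 0, "dx": 0.5, "dy": -1.2, "dz": 5, "twist": 0},
    {"hand": 0, "dx": 0.5, "dy": -1.2, "dz": 5, "twist": 0},
    {"hand": 0, "dx": 0.5, "dy": -1.2, "dz": 5, "twist": 0},
    {"hand": 0, "dx": 1, "dy": -1.7, "dz": 5.4, "twist": 0},
    {"hand": 0, "dx": 0, "dy": 0, "dz": 0, "twist": 0},
    {"hand": 0, "dx": 0, "dy": 0, "dz": 0, "twist": 0}
  ]
}}

```text
time: 2.95
ee_pos: [0.4639, 0.2781, 0.1606]
ee_rot: [0.239, 0.666, -0.239, 0.665]
contact_force: [-0.6, 0.3, -0.9]
finger_gap: 1.0
```

```bash
cat > l2.py <<'E'
from h import *
import sys
D={"riser_center":("box",(.09,.05,.01)),"wide_pickup_center":("box",(.07,.038,.022)),"narrow_pickup_center":("st",(.084,.022,.022)),"knob_center":("st",(.036,.036,.022))}
q,z0,name=sys.argv[1],float(sys.argv[2]),sys.argv[3]
s=manip.sense();im=manip.grab_frame("wrist");c=cam("wrist",s)
cv2.imwrite(f"pics/{name}.png",im[:,:,::-1])
print(round(s["time"],2),np.round(s["ee_pos"],4),np.round(s["contact_force"],1))
if q in D:
  for r in manip.masks_of("wrist",q):
    m=r["pixels"];p,a,w=rect(m,c,z0+D[q][1][2])
    f=fit([(c,m)],*D[q],z0,*p,a);print(q,round(r["conf"],2),np.round(r["pixel"]),m.sum(),np.round(w,3),np.round(f,4))
E
python3 l2.py riser_center 0 w1
```

```text
2.95 [0.4639 0.2781 0.1606] [-0.6  0.3 -0.9]
riser_center 0.94 [192. 278.] 5403 [0.05  0.091] [ 0.4637  0.2776 -0.684   0.0143]
```

View pics/w1.png

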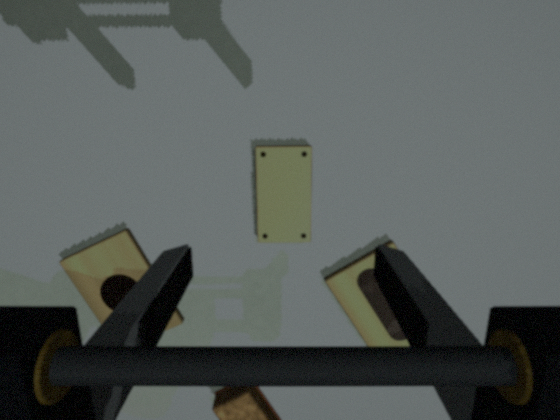

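The riser is centred at (284,194) and lined up with the jaws.

```bash
python3 -c "
from h import *
go(.4637,.2776,.004,-.684+np.pi/2)"
```

```text
t 3.05 pos [0.4635 0.2789 0.1608] jawyaw 0.883 j [ 0.33  0.04  1.88  0.    1.23 -0.55] gap 94.1 F [-0.4 -1.3  0. ] tilt [ 0.  0. -1.]
 twist -0.004 then dx,dy,dz [15.68 -0.1   0.09] dist 15.7 j6 est -0.56 -0.54
 twist 3.137 then dx,dy,dz [15.68  0.1  -0.09] dist 15.7 j6 est 2.58 -3.69
```

{"method": "step_arm", "body": {
  "rows": [
    {"hand": 0.2, "dx": 4.5, "dy": -0.1, "dz": 0.1, "twist": 0},
    {"hand": 0.2, "dx": 4.5, "dy": 0, "dz": 0, "twist": 0},
    {"hand": 0.2, "dx": 4, "dy": 0, "dz": 0, "twist": 0},
    {"hand": 0.2, "dx": 1.9, "dy": 0, "dz": 0, "twist": 0},
    {"hand": 0.2, "dx": 0.8, "dy": 0, "dz": 0, "twist": 0},
    {"hand": 0.2, "dx": 0, "dy": 0, "dz": 0, "twist": 0},
    {"hand": 1, "dx": 0, "dy": 0, "dz": 0, "twist": 0},
    {"hand": 1, "dx": 0, "dy": 0, "dz": 0, "twist": 0},
    {"hand": 1, "dx": 0, "dy": 0, "dz": 0, "twist": 0},
    {"hand": 1, "dx": 0, "dy": 0, "dz": 0, "twist": 0},
    {"hand": 1, "dx": 0, "dy": 0, "dz": 0, "twist": 0}
  ]
}}

```text
time: 4.42
ee_pos: [0.4647, 0.2766, 0.0041]
ee_rot: [0.239, 0.665, -0.239, 0.666]
contact_force: [-0.9, -0.8, 5.0]
finger_gap: 0.528
```

```bash
cat > l3.py <<'E'
from h import *
c=cam("top");manip.grab_frame("top")
for q in ("board_wide_top","board_narrow_top","board_round_top"):
    for r in manip.masks_of("top",q)[:2]:
        m=r["pixels"];p,a,w=rect(m,c,.01);f=fit([(c,m)],"box",(.11,.076,.01),0,*p,a);print(q,round(r["conf"],2),m.sum(),np.round(f,4))
go(.628,-.09,.18,-.25+np.pi/2)
E
python3 l3.py
```

```text
board_narrow_top 0.64 1859 [ 0.6151  0.2845 -0.1291  0.012 ]
board_round_top 0.59 1986 [ 0.4401  0.0923 -0.2607  0.0174]
t 4.62 pos [0.4647 0.2766 0.0041] jawyaw 0.881 j [ 0.33  0.27  1.94 -0.    0.93 -0.55] gap 49.5 F [-1.3 -1.4  5.6] tilt [ 0.001  0.    -1.   ]
 twist -0.44 then dx,dy,dz [-17.59 -31.47  24.91] dist 43.8 j6 est -1.67 0.57
 twist 2.702 then dx,dy,dz [-17.59  31.47 -24.91] dist 43.8 j6 est 1.47 -2.58
```

{"method": "step_arm", "body": {
  "rows": [
    {"hand": 1, "dx": -2, "dy": 0, "dz": 0, "twist": 0},
    {"hand": 1, "dx": -5, "dy": 0, "dz": 0, "twist": 0},
    {"hand": 1, "dx": -5, "dy": 0, "dz": 0, "twist": -0.14},
    {"hand": 1, "dx": -5.6, "dy": 0, "dz": 0, "twist": -0.15},
    {"hand": 1, "dx": 0, "dy": 0, "dz": 0, "twist": -0.15},
    {"hand": 1, "dx": 0, "dy": -4, "dz": 3.2, "twist": 0},
    {"hand": 1, "dx": 0, "dy": -4, "dz": 3.2, "twist": 0},
    {"hand": 1, "dx": 0, "dy": -4, "dz": 3.2, "twist": 0},
    {"hand": 1, "dx": 0, "dy": -4, "dz": 3.2, "twist": 0},
    {"hand": 1, "dx": 0, "dy": -4, "dz": 3.2, "twist": 0},
    {"hand": 1, "dx": 0, "dy": -4, "dz": 3.2, "twist": 0},
    {"hand": 1, "dx": 0, "dy": -4, "dz": 3, "twist": 0}
  ]
}}

```text
time: 6.12
ee_pos: [0.6101, -0.0514, 0.1787]
ee_rot: [0.088, 0.702, -0.088, 0.701]
contact_force: [-0.3, 0.3, -0.7]
finger_gap: 0.527
```

{"method": "step_arm", "body": {
  "rows": [
    {"hand": 1, "dx": 0, "dy": -3.5, "dz": 2.7, "twist": 0},
    {"hand": 1, "dx": 0, "dy": 0, "dz": 0, "twist": 0},
    {"hand": 1, "dx": 0, "dy": 0, "dz": 0, "twist": 0}
  ]
}}

```text
time: 6.5
ee_pos: [0.6269, -0.0897, 0.1787]
ee_rot: [0.088, 0.702, -0.088, 0.701]
contact_force: [-0.8, -0.1, -1.4]
finger_gap: 0.523
```

```bash
cat > l4.py <<'E'
from h import *
import sys
q,name=sys.argv[1:3]
s=manip.sense();im=manip.grab_frame("wrist");c=cam("wrist",s)
cv2.imwrite(f"pics/{name}.png",im[:,:,::-1])
print(round(s["time"],2),np.round(s["ee_pos"],4))
for r in manip.masks_of("wrist",q):
    m=r["pixels"];p,a,w=rect(m,c,.01);f=fit([(c,m)],"box",(.11,.076,.01),0,*p,a);print(q,round(r["conf"],2),np.round(r["pixel"]),m.sum(),np.round(w,3),np.round(f,4))
for r in manip.mark_of("wrist",q): print("mark",round(r["conf"],2),np.round(r["pixel"],1),np.round(unproj(c,r["pixel"][::-1],.01)[0],4))
E
python3 l4.py board_wide_top w2
```

```text
6.5 [ 0.6269 -0.0897  0.1787]
board_wide_top 0.69 [152. 287.] 3546 [0.04  0.075] [ 0.6268 -0.0867 -0.2513  0.1967]
mark 0.2 [237.9 101.7] [ 0.6284 -0.275   0.01  ]
```

View pics/w2.png

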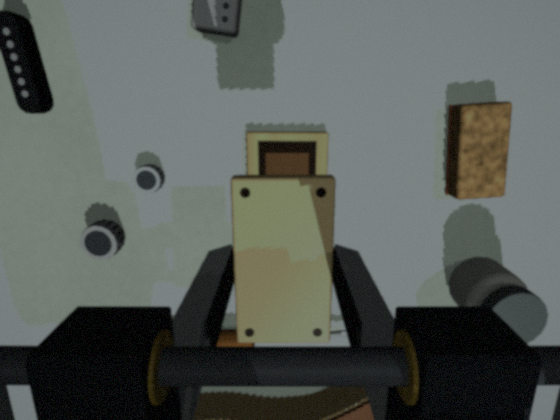

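The held riser hides most of the wide board, so I'm shifting aside to see it whole.

{"method": "step_arm", "body": {
  "rows": [
    {"hand": 1, "dx": 0, "dy": 0, "dz": 4, "twist": 0},
    {"hand": 1, "dx": 0, "dy": 0, "dz": 4, "twist": 0},
    {"hand": 1, "dx": 0, "dy": 0, "dz": 0, "twist": 0},
    {"hand": 1, "dx": 0, "dy": 0, "dz": 0, "twist": 0}
  ]
}}

```text
time: 7.15
ee_pos: [0.7044, -0.1091, 0.1793]
ee_rot: [0.088, 0.702, -0.088, 0.701]
contact_force: [-0.7, 0.1, -1.6]
finger_gap: 0.525
```

```bash
cat >> l4.py <<'E'
if len(sys.argv)>3:
    from l5 import held
    held(s,c,sys.argv[3],float(sys.argv[4]))
E
cat > l5.py <<'E'
from h import *
D={"riser_center":("box",(.09,.05,.01)),"wide_pickup_center":("box",(.07,.038,.022)),"narrow_pickup_center":("st",(.084,.022,.022)),"knob_center":("st",(.036,.036,.022))}
def held(s,c,q,off):
    """off: height of TCP above part underside"""
    M=R.from_quat(s["ee_rot"]).as_matrix();z0=s["ee_pos"][2]-off
    for r in manip.masks_of("wrist",q):
        m=r["pixels"];p,a,w=rect(m,c,z0+D[q][1][2]);f=fit([(c,m)],*D[q],z0,*p,a)
        d=np.r_[f[0]-s["ee_pos"][0],f[1]-s["ee_pos"][1],0]
        print("held",q,round(r["conf"],2),m.sum(),np.round(f,4),"tool offset cm",np.round(M.T@d*100,2),"jaw-rel yaw",round(wrap(f[2]+np.pi/2-np.arctan2(M[1,1],M[0,1])),3))
E
python3 l4.py board_wide_top w3 riser_center .004
```

```text
7.15 [ 0.7044 -0.1091  0.1793]
board_wide_top 0.97 [ 95. 289.] 10650 [0.075 0.109] [ 0.6275 -0.0868 -0.2548  0.0124]
mark 0.97 [101.  289.1] [ 0.626  -0.0835  0.01  ]
held riser_center 0.86 16726 [ 0.7032 -0.1091 -0.2462  0.0172] tool offset cm [ 0.   -0.03 -0.11] jaw-rel yaw 0.003
```

View pics/w3.png

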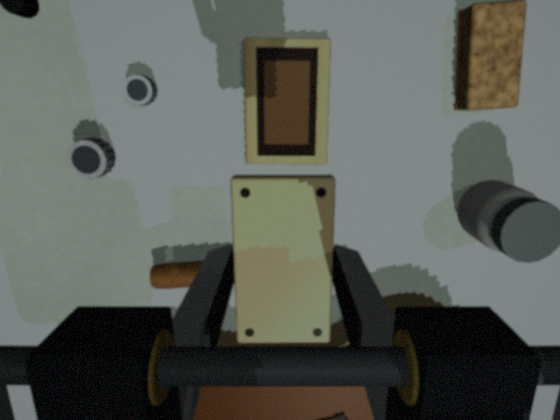

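```bash
cat > l6.py <<'E'
from h import *
import sys
def outline(s,im,q,shape,dims,thr=None):
    c=cam("wrist",s);m=manip.masks_of("wrist",q)[0]["pixels"]
    g=cv2.cvtColor(im,cv2.COLOR_RGB2GRAY)
    er=cv2.erode(m.astype(np.uint8),np.ones((7,7)))
    t,_=cv2.threshold(g[er>0][:,None],0,255,cv2.THRESH_OTSU)
    if thr: t=thr
    d=((g<t)&(er>0)).astype(np.uint8)
    n,l,st,_=cv2.connectedComponentsWithStats(d);k=1+st[1:,4].argmax()
    hull=cv2.convexHull(np.argwhere(l==k)[:,::-1].astype(np.int32))
    o=np.zeros_like(d);cv2.fillPoly(o,[hull],1);o=o>0
    p,a,w=rect(o,c,.01);f=fit([(c,o)],shape,dims,.01,*p,a)
    print("outline",q,"thr",t,o.sum(),np.round(w,4),np.round(f,4));return f
if __name__=="__main__":
    O={"board_wide_top":("box",(.094,.054,0)),"board_narrow_top":("st",(.09,.026,0)),"board_round_top":("st",(.042,.042,0))}
    s=manip.sense();im=manip.grab_frame("wrist")
    outline(s,im,sys.argv[1],*O[sys.argv[1]])
    outline(s,im,sys.argv[1],*O[sys.argv[1]],thr=70)
E
python3 l6.py board_wide_top; python3 -c "
from h import *
go(.6275,-.0868,.03,-.255+np.pi/2)"
```

```text
outline board_wide_top thr 82.0 7625 [0.0612 0.0983] [ 0.6258 -0.0871 -0.2504  0.13  ]
outline board_wide_top thr 70 6580 [0.0528 0.0933] [ 0.6266 -0.0865  2.8905  0.0087]
t 7.5 pos [ 0.7047 -0.11    0.1798] jawyaw 1.321 j [-0.31  0.41  1.4  -0.    1.33 -1.63] gap 49.2 F [-0.2 -0.1 -0.4] tilt [ 0. -0. -1.]
 twist 0.005 then dx,dy,dz [14.98  0.3  -8.06] dist 17.0 j6 est -1.61 -1.66
 twist -3.136 then dx,dy,dz [14.98 -0.3   8.06] dist 17.0 j6 est -4.75 1.48
```

{"method": "step_arm", "body": {
  "rows": [
    {"hand": 1, "dx": 0, "dy": 0.27, "dz": -4, "twist": 0},
    {"hand": 1, "dx": 0, "dy": 0, "dz": -4.05, "twist": 0},
    {"hand": 1, "dx": 4, "dy": 0, "dz": 0, "twist": 0},
    {"hand": 1, "dx": 5, "dy": 0, "dz": 0, "twist": 0},
    {"hand": 1, "dx": 4, "dy": 0, "dz": 0, "twist": 0},
    {"hand": 1, "dx": 2, "dy": 0, "dz": 0, "twist": 0},
    {"hand": 1, "dx": 0, "dy": 0, "dz": 0, "twist": 0},
    {"hand": 1, "dx": 0, "dy": 0, "dz": 0, "twist": 0}
  ]
}}

```text
time: 8.5
ee_pos: [0.6292, -0.0881, 0.0315]
ee_rot: [0.088, 0.7, -0.088, 0.703]
contact_force: [0.0, -0.3, 0.0]
finger_gap: 0.527
```

```bash
python3 -c "
from h import *
go(.6266,-.0865,.0145,-.252+np.pi/2)"; python3 l4.py none w4 riser_center .004
```

```text
t 8.5 pos [ 0.6292 -0.0881  0.0315] jawyaw 1.321 j [-0.32  0.41  1.69 -0.    1.03 -1.64] gap 49.5 F [ 0.  -0.3  0. ] tilt [ 0.003 -0.001 -1.   ]
 twist 0.002 then dx,dy,dz [ 1.7   0.09 -0.3 ] dist 1.7 j6 est -1.63 -1.64
 twist -3.139 then dx,dy,dz [ 1.7  -0.09  0.3 ] dist 1.7 j6 est -4.78 1.5
8.5 [ 0.6292 -0.0881  0.0315]Traceback (most recent call last):
  File "l4.py", line 7, in <module>
    for r in manip.masks_of("wrist",q):
             ~~~~~~~~~~~~~~^^^^^^^^^^^
ValueError: it knows: board_narrow_top, board_round_top, board_wide_top, driver_grip, glue_center, knob_center, narrow_pickup_center, riser_center, sander_center, wide_pickup_center
```

View pics/w4.png

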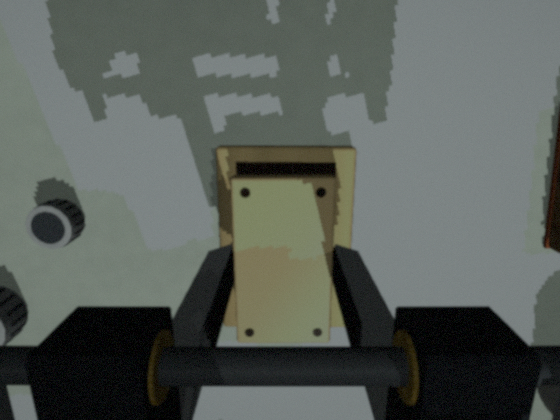

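{"method": "step_arm", "body": {
  "rows": [
    {"hand": 1, "dx": 0.8, "dy": 0.1, "dz": -0.2, "twist": 0},
    {"hand": 1, "dx": 0.6, "dy": 0, "dz": 0, "twist": 0},
    {"hand": 1, "dx": 0.2, "dy": 0, "dz": 0, "twist": 0},
    {"hand": 1, "dx": 0, "dy": 0, "dz": 0, "twist": 0}
  ]
}}

```text
time: 9.05
ee_pos: [0.626, -0.086, 0.0142]
ee_rot: [0.088, 0.702, -0.088, 0.701]
contact_force: [-3.0, 0.4, 4.1]
finger_gap: 0.53
```

```bash
sed -i 's/^for r in manip/if q!="none":\n  for r in manip/; s/^    m=r/      m=r/' l4.py; python3 l4.py none w5 riser_center .004;python3 -c "
from h import *
go(.6266,-.0865,.0145,-.252+np.pi/2)"
```

```text
9.05 [ 0.626  -0.086   0.0142]
held riser_center 0.66 16733 [ 0.6248 -0.086  -0.249   0.014 ] tool offset cm [ 0.   -0.03 -0.11] jaw-rel yaw 0.001
t 9.15 pos [ 0.6259 -0.0861  0.0142] jawyaw 1.321 j [-0.32  0.43  1.7   0.    1.01 -1.64] gap 49.5 F [-2.6  0.4  5.2] tilt [-0.001  0.    -1.   ]
 twist 0.002 then dx,dy,dz [-0.03 -0.03  0.08] dist 0.1 j6 est -1.64 -1.64
 twist -3.139 then dx,dy,dz [-0.03  0.03 -0.08] dist 0.1 j6 est -4.78 1.5
```

View pics/w5.png

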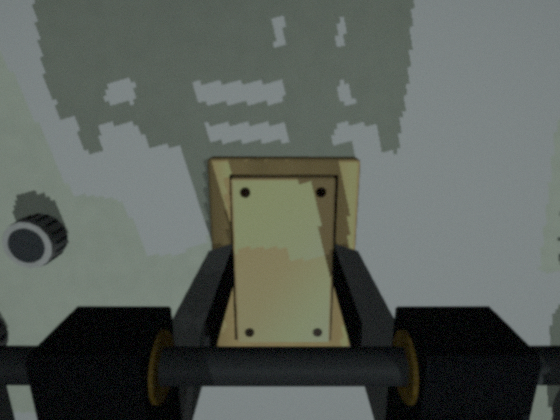

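{"method": "step_arm", "body": {
  "rows": [
    {"hand": 1, "dx": -0.3, "dy": 0, "dz": 0, "twist": 0},
    {"hand": 1, "dx": 0, "dy": 0, "dz": 0.18, "twist": 0},
    {"hand": 1, "dx": 0.3, "dy": 0, "dz": 0, "twist": 0},
    {"hand": 1, "dx": 0, "dy": 0, "dz": 0, "twist": 0},
    {"hand": 0.2, "dx": 0, "dy": 0, "dz": 0, "twist": 0},
    {"hand": 0.2, "dx": 0, "dy": 0, "dz": 0, "twist": 0},
    {"hand": 0.2, "dx": 0, "dy": 0, "dz": 0, "twist": 0},
    {"hand": 0.2, "dx": 0, "dy": 0, "dz": 0, "twist": 0},
    {"hand": 0.2, "dx": -3, "dy": 0, "dz": 0, "twist": 0},
    {"hand": 0, "dx": -5, "dy": 0, "dz": 0, "twist": 0},
    {"hand": 0, "dx": -5, "dy": 0, "dz": 0, "twist": 0},
    {"hand": 0, "dx": 0, "dy": 0, "dz": 0, "twist": 0}
  ]
}}

```text
time: 10.65
ee_pos: [0.6309, -0.0875, 0.149]
ee_rot: [0.087, 0.698, -0.089, 0.705]
contact_force: [0.1, -0.1, 0.6]
finger_gap: 1.002
```

```bash
python3 l2.py riser_center .01 w6; python3 l6.py board_wide_top; python3 l4.py board_wide_top w6b
```

```text
10.65 [ 0.6309 -0.0875  0.149 ] [ 0.1 -0.1  0.6]
riser_center 0.73 [192. 280.] 5990 [0.049 0.09 ] [ 0.6272 -0.0869 -0.2527  0.0278]
outline board_wide_top thr 86.0 438 [0.0057 0.0494] [ 0.5785 -0.0757  1.3198  3.2192]
outline board_wide_top thr 70 300 [0.0041 0.047 ] [ 0.5786 -0.0753  1.3198  4.4267]
10.9 [ 0.6265 -0.0862  0.1412]
board_wide_top 0.58 [187. 318.] 4628 [0.074 0.109] [ 0.6267 -0.0867 -0.2551  1.4047]
mark 0.21 [253.9  79.4] [ 0.6286 -0.2745  0.01  ]
```

View pics/w6.png

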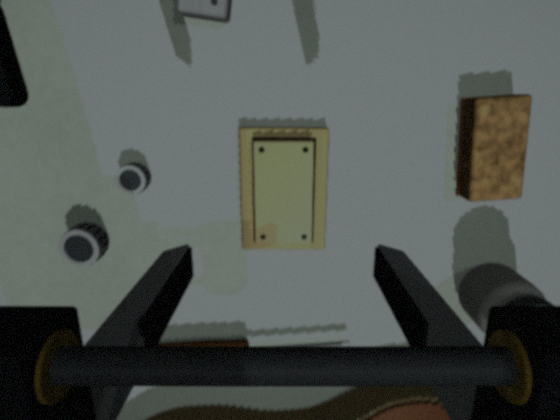

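The riser sits inside its outline (centre 284,190) to within a millimetre. Next is the wide pickup.

```bash
python3 -c "
from h import *
go(.446,-.100,.15,-.42+np.pi/2)"
```

```text
t 11.05 pos [ 0.627  -0.0864  0.1419] jawyaw 1.321 j [-0.32  0.27  1.65  0.    1.23 -1.64] gap 94.0 F [-0.7 -0.1  0.3] tilt [-0.002  0.001 -1.   ]
 twist 0.17 then dx,dy,dz [ -0.81  -8.63 -15.97] dist 18.2 j6 est -1.55 -1.72
 twist -2.971 then dx,dy,dz [-0.81  8.63 15.97] dist 18.2 j6 est -4.69 1.42
```

{"method": "step_arm", "body": {
  "rows": [
    {"hand": 0, "dx": -0.8, "dy": 0, "dz": 0, "twist": 0.17},
    {"hand": 0, "dx": 0, "dy": -2, "dz": -4, "twist": 0},
    {"hand": 0, "dx": 0, "dy": -2.2, "dz": -4, "twist": 0},
    {"hand": 0, "dx": 0, "dy": -2.2, "dz": -4, "twist": 0},
    {"hand": 0, "dx": 0, "dy": -2.2, "dz": -4, "twist": 0},
    {"hand": 0, "dx": 0, "dy": 0, "dz": 0, "twist": 0},
    {"hand": 0, "dx": 0, "dy": 0, "dz": 0, "twist": 0},
    {"hand": 0, "dx": 0, "dy": 0, "dz": 0, "twist": 0}
  ]
}}

```text
time: 12.05
ee_pos: [0.4477, -0.1001, 0.1517]
ee_rot: [0.147, 0.691, -0.147, 0.692]
contact_force: [-0.4, 1.0, 0.5]
finger_gap: 1.002
```

```bash
python3 l2.py wide_pickup_center 0 w7;  python3 -c "
from h import *
go(.446,-.100,.006,-.42+np.pi/2)"
```

```text
12.05 [ 0.4477 -0.1001  0.1517] [-0.4  1.   0.5]
wide_pickup_center 0.94 [194. 280.] 3578 [0.037 0.071] [ 0.4455 -0.0989 -0.3907  0.0379]
t 12.15 pos [ 0.4475 -0.1     0.1515] jawyaw 1.152 j [-0.47 -0.16  2.08  0.    1.22 -1.62] gap 94.2 F [0.1 0.  0. ] tilt [ 0.  0. -1.]
 twist 0.001 then dx,dy,dz [14.55 -0.06 -0.13] dist 14.6 j6 est -1.62 -1.62
 twist -3.141 then dx,dy,dz [14.55  0.06  0.13] dist 14.6 j6 est -4.76 1.52
```

View pics/w7.png

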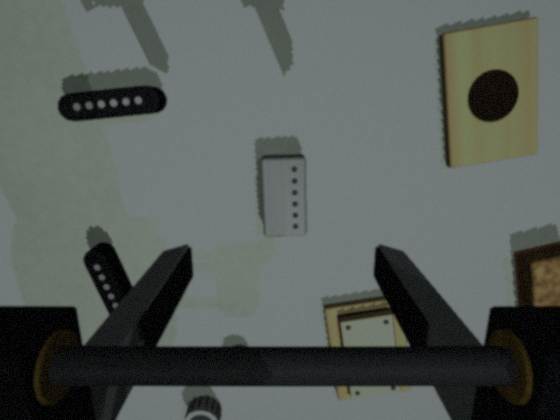

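{"method": "step_arm", "body": {
  "rows": [
    {"hand": 0.2, "dx": 4, "dy": 0.02, "dz": -0.22, "twist": -0.025},
    {"hand": 0.2, "dx": 5, "dy": 0, "dz": 0, "twist": 0},
    {"hand": 0.2, "dx": 3.5, "dy": 0, "dz": 0, "twist": 0},
    {"hand": 0.2, "dx": 1.5, "dy": 0, "dz": 0, "twist": 0},
    {"hand": 0.2, "dx": 0.5, "dy": 0, "dz": 0, "twist": 0},
    {"hand": 0.2, "dx": 0, "dy": 0, "dz": 0, "twist": 0},
    {"hand": 1, "dx": 0, "dy": 0, "dz": 0, "twist": 0},
    {"hand": 1, "dx": 0, "dy": 0, "dz": 0, "twist": 0},
    {"hand": 1, "dx": 0, "dy": 0, "dz": 0, "twist": 0},
    {"hand": 1, "dx": 0, "dy": 0, "dz": 0, "twist": 0},
    {"hand": 1, "dx": 0, "dy": 0, "dz": 0, "twist": 0}
  ]
}}

```text
time: 13.52
ee_pos: [0.4448, -0.0988, 0.0067]
ee_rot: [0.139, 0.693, -0.139, 0.693]
contact_force: [0.2, 0.6, 1.5]
finger_gap: 0.398
```

```bash
python3 -c "
from h import *
go(.6268,-.0867,.15,-.253+np.pi/2)"
```

```text
t 13.53 pos [ 0.4448 -0.0988  0.0067] jawyaw 1.176 j [-0.47  0.09  2.15  0.    0.9  -1.64] gap 37.4 F [0.2 0.6 1.5] tilt [ 0.  0. -1.]
 twist -0.142 then dx,dy,dz [-14.33   5.73  17.32] dist 23.2 j6 est -1.71 -1.58
 twist 3.0 then dx,dy,dz [-14.33  -5.73 -17.32] dist 23.2 j6 est 1.44 -4.73
```

{"method": "step_arm", "body": {
  "rows": [
    {"hand": 1, "dx": -2, "dy": 0, "dz": 0, "twist": 0},
    {"hand": 1, "dx": -4, "dy": 0, "dz": 0, "twist": 0},
    {"hand": 1, "dx": -5, "dy": 0, "dz": 0, "twist": -0.14},
    {"hand": 1, "dx": -1.5, "dy": 1.2, "dz": 4, "twist": 0},
    {"hand": 1, "dx": 0, "dy": 1.2, "dz": 5, "twist": 0},
    {"hand": 1, "dx": 0, "dy": 1.1, "dz": 5, "twist": 0},
    {"hand": 1, "dx": 0, "dy": 1.1, "dz": 5, "twist": 0},
    {"hand": 1, "dx": 0, "dy": 1.1, "dz": 5, "twist": 0},
    {"hand": 1, "dx": 0, "dy": 0, "dz": 0, "twist": 0},
    {"hand": 1, "dx": 0, "dy": 0, "dz": 0, "twist": 0},
    {"hand": 1, "dx": 0, "dy": 0, "dz": 0, "twist": 0}
  ]
}}

```text
time: 14.9
ee_pos: [0.6902, -0.1041, 0.1314]
ee_rot: [0.09, 0.702, -0.09, 0.701]
contact_force: [1.0, -0.4, -2.1]
finger_gap: 0.402
```

```bash
python3 l2.py riser_center .01 w8; python3 l4.py none w8b wide_pickup_center .0067;  python3 -c "
from h import *
go(.6268,-.0867,.04,-.253+np.pi/2)"
```

```text
14.9 [ 0.6902 -0.1041  0.1314] [ 1.  -0.4 -2.1]
riser_center 0.86 [121. 281.] 7859 [0.049 0.089] [ 0.6273 -0.0868 -0.2562  0.0207]
15.0 [ 0.6905 -0.1041  0.1319]
held wide_pickup_center 0.89 11027 [ 0.6916 -0.1046 -0.2542  0.0403] tool offset cm [ 0.   -0.02  0.11] jaw-rel yaw 0.001
t 15.1 pos [ 0.6909 -0.1042  0.132 ] jawyaw 1.316 j [-0.31  0.42  1.48 -0.    1.24 -1.63] gap 37.4 F [-0.3 -0.7 -2.4] tilt [ 0. -0. -1.]
 twist -0.002 then dx,dy,dz [ 9.2   0.09 -6.65] dist 11.3 j6 est -1.62 -1.64
 twist 3.14 then dx,dy,dz [ 9.2  -0.09  6.65] dist 11.3 j6 est 1.52 -4.78
```

View pics/w8.png

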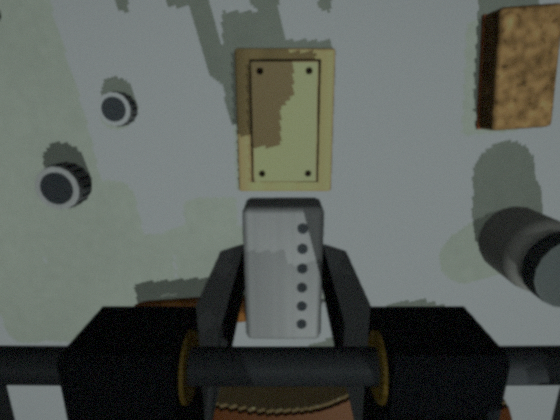

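{"method": "step_arm", "body": {
  "rows": [
    {"hand": 1, "dx": 0, "dy": 0.1, "dz": -3.3, "twist": 0},
    {"hand": 1, "dx": 0, "dy": 0, "dz": -3.4, "twist": 0},
    {"hand": 1, "dx": 3, "dy": 0, "dz": 0, "twist": 0},
    {"hand": 1, "dx": 4, "dy": 0, "dz": 0, "twist": 0},
    {"hand": 1, "dx": 2, "dy": 0, "dz": 0, "twist": 0},
    {"hand": 1, "dx": 1, "dy": 0, "dz": 0, "twist": 0},
    {"hand": 1, "dx": 0, "dy": 0, "dz": 0, "twist": 0},
    {"hand": 1, "dx": 0, "dy": 0, "dz": 0, "twist": 0},
    {"hand": 1, "dx": 0, "dy": 0, "dz": 0, "twist": 0}
  ]
}}

```text
time: 16.23
ee_pos: [0.6276, -0.0866, 0.0327]
ee_rot: [0.09, 0.701, -0.09, 0.702]
contact_force: [0.3, -0.5, -2.0]
finger_gap: 0.401
```

```bash
python3 l4.py none w9 wide_pickup_center .0067;  python3 -c "
from h import *
go(.6271,-.0868,.0267,-.254+np.pi/2)"
```

```text
16.23 [ 0.6276 -0.0866  0.0327]
held wide_pickup_center 0.88 11003 [ 0.6288 -0.0871 -0.2556  0.0426] tool offset cm [ 0.   -0.02  0.12] jaw-rel yaw -0.001
t 16.32 pos [ 0.6273 -0.0865  0.0323] jawyaw 1.316 j [-0.32  0.41  1.7  -0.    1.04 -1.63] gap 37.7 F [-0.2  0.8 -2.2] tilt [ 0.001 -0.    -1.   ]
 twist -0.001 then dx,dy,dz [ 0.56 -0.04 -0.01] dist 0.6 j6 est -1.63 -1.63
 twist 3.141 then dx,dy,dz [0.56 0.04 0.01] dist 0.6 j6 est 1.51 -4.77
```

View pics/w9.png

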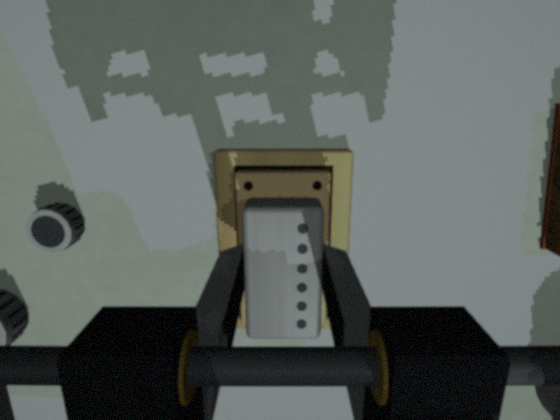

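{"method": "step_arm", "body": {
  "rows": [
    {"hand": 1, "dx": 0.35, "dy": 0, "dz": -0.15, "twist": 0},
    {"hand": 1, "dx": 0.2, "dy": 0, "dz": 0, "twist": 0},
    {"hand": 1, "dx": 0, "dy": 0, "dz": 0, "twist": 0},
    {"hand": 1, "dx": 0, "dy": 0, "dz": 0, "twist": 0}
  ]
}}

```text
time: 16.82
ee_pos: [0.6252, -0.0859, 0.0267]
ee_rot: [0.09, 0.702, -0.09, 0.701]
contact_force: [-3.9, 0.4, 4.9]
finger_gap: 0.4
```

```bash
python3 l4.py none w10 wide_pickup_center .0067; python3 -c "
from h import *
go(.6271,-.0868,.0267,-.254+np.pi/2)"
```

```text
16.82 [ 0.6252 -0.0859  0.0267]
held wide_pickup_center 0.61 846 [ 0.625  -0.2754 -4.2971  0.7415] tool offset cm [ -0.   -18.34   4.76] jaw-rel yaw -0.901
held wide_pickup_center 0.58 10981 [ 0.6262 -0.0865  2.8892  0.0447] tool offset cm [-0.   -0.03  0.11] jaw-rel yaw 0.002
t 16.93 pos [ 0.6251 -0.0859  0.0267] jawyaw 1.316 j [-0.32  0.41  1.7  -0.    1.03 -1.63] gap 37.7 F [-3.9  1.3  5.2] tilt [-0.001  0.    -1.   ]
 twist -0.001 then dx,dy,dz [-0.   -0.04  0.21] dist 0.2 j6 est -1.63 -1.63
 twist 3.141 then dx,dy,dz [-0.    0.04 -0.21] dist 0.2 j6 est 1.51 -4.77
```

View pics/w10.png

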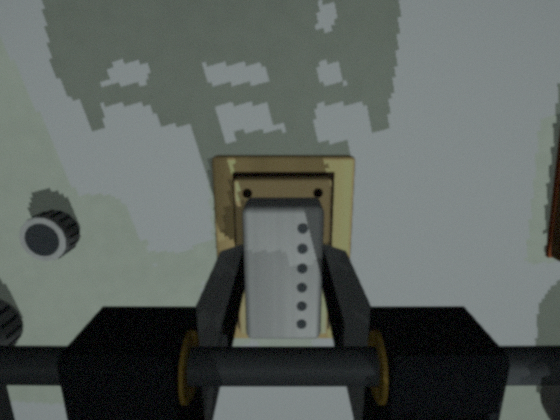

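{"method": "step_arm", "body": {
  "rows": [
    {"hand": 1, "dx": -0.15, "dy": 0, "dz": 0.1, "twist": 0},
    {"hand": 1, "dx": 0.1, "dy": 0, "dz": 0, "twist": 0},
    {"hand": 1, "dx": 0, "dy": 0, "dz": 0, "twist": 0},
    {"hand": 0.3, "dx": 0, "dy": 0, "dz": 0, "twist": 0},
    {"hand": 0.3, "dx": 0, "dy": 0, "dz": 0, "twist": 0},
    {"hand": 0.3, "dx": 0, "dy": 0, "dz": 0, "twist": 0},
    {"hand": 0.3, "dx": 0, "dy": 0, "dz": 0, "twist": 0},
    {"hand": 0.3, "dx": -3, "dy": 0, "dz": 0, "twist": 0},
    {"hand": 0, "dx": -4, "dy": 0, "dz": 0, "twist": 0},
    {"hand": 0, "dx": -5, "dy": 0, "dz": 0, "twist": 0},
    {"hand": 0, "dx": 0, "dy": 0, "dz": 0, "twist": 0},
    {"hand": 0, "dx": 0, "dy": 0, "dz": 0, "twist": 0}
  ]
}}

```text
time: 18.42
ee_pos: [0.6258, -0.086, 0.1458]
ee_rot: [0.09, 0.702, -0.09, 0.701]
contact_force: [0.4, -0.2, -0.2]
finger_gap: 0.995
```

```bash
python3 l2.py wide_pickup_center .02 w11;python3 l2.py riser_center .01 w11b; python3 -c "
from h import *
go(.461,-.282,.15,-.12+np.pi/2)"
```

```text
18.43 [ 0.6258 -0.086   0.1458] [ 0.4 -0.2 -0.2]
wide_pickup_center 0.74 [210. 281.] 4281 [0.038 0.072] [ 0.6267 -0.087  -0.2501  0.025 ]
18.52 [ 0.625  -0.0858  0.1444] [ 0.7 -0.7 -0.1]
riser_center 0.93 [165. 281.] 1875 [0.049 0.089] [ 0.5902 -0.0039  0.6207  1.    ]
t 18.62 pos [ 0.6252 -0.0859  0.1445] jawyaw 1.316 j [-0.32  0.26  1.65  0.    1.23 -1.63] gap 94.3 F [ 0.7 -0.1 -0.1] tilt [-0.003  0.001 -1.   ]
 twist -0.135 then dx,dy,dz [ -0.55 -21.44 -13.96] dist 25.6 j6 est -2.18 -1.08
 twist 3.007 then dx,dy,dz [-0.55 21.44 13.96] dist 25.6 j6 est 0.96 -4.23
```

View pics/w11.png

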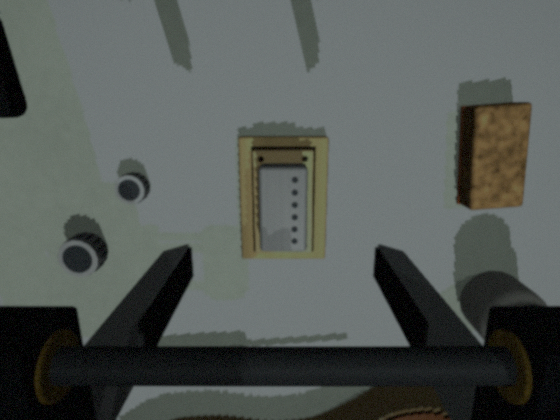

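The wide pickup sits centred on the riser (284,210). Next is the rightmost narrow pickup.

{"method": "step_arm", "body": {
  "rows": [
    {"hand": 0, "dx": -0.5, "dy": 0, "dz": 0, "twist": -0.135},
    {"hand": 0, "dx": 0, "dy": -4, "dz": -2.5, "twist": 0},
    {"hand": 0, "dx": 0, "dy": -4, "dz": -2.5, "twist": 0},
    {"hand": 0, "dx": 0, "dy": -4, "dz": -2.5, "twist": 0},
    {"hand": 0, "dx": 0, "dy": -4, "dz": -2.5, "twist": 0},
    {"hand": 0, "dx": 0, "dy": -3.4, "dz": -2.5, "twist": 0},
    {"hand": 0, "dx": 0, "dy": -2, "dz": -1.5, "twist": 0},
    {"hand": 0, "dx": 0, "dy": 0, "dz": 0, "twist": 0},
    {"hand": 0, "dx": 0, "dy": 0, "dz": 0, "twist": 0},
    {"hand": 0, "dx": 0, "dy": 0, "dz": 0, "twist": 0}
  ]
}}

```text
time: 19.88
ee_pos: [0.4622, -0.2811, 0.1512]
ee_rot: [0.042, 0.706, -0.042, 0.706]
contact_force: [-0.2, -0.0, -0.0]
finger_gap: 1.0
```

```bash
python3 l2.py narrow_pickup_center 0 w12;  python3 -c "
from h import *
go(.461,-.282,.006,-.12+np.pi/2)"
```

```text
19.88 [ 0.4622 -0.2811  0.1512] [-0.2 -0.  -0. ]
narrow_pickup_center 0.81 [ 14. 381.] 2433 [0.021 0.082] [ 0.3168 -0.196   1.2291  0.3569]
narrow_pickup_center 0.75 [194. 283.] 2315 [0.02  0.083] [ 0.4602 -0.281  -0.1173  0.0413]
t 19.98 pos [ 0.4622 -0.2812  0.1513] jawyaw 1.452 j [-0.76  0.05  1.88  0.    1.21 -2.21] gap 93.9 F [0.9 0.1 0.4] tilt [-0.  0. -1.]
 twist 0.002 then dx,dy,dz [14.53 -0.09 -0.1 ] dist 14.5 j6 est -2.21 -2.21
 twist -3.14 then dx,dy,dz [14.53  0.09  0.1 ] dist 14.5 j6 est -5.35 0.93
```

View pics/w12.png

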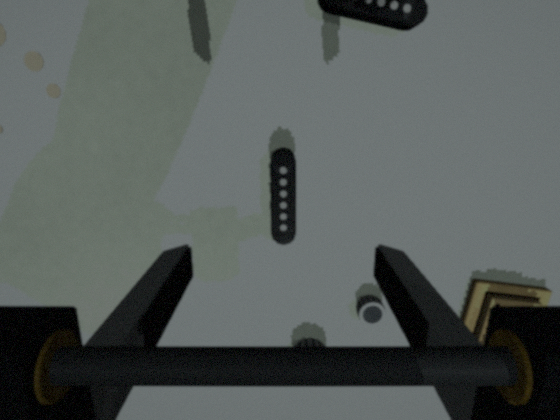

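{"method": "step_arm", "body": {
  "rows": [
    {"hand": 0.4, "dx": 4, "dy": 0, "dz": -0.2, "twist": 0},
    {"hand": 0.4, "dx": 5, "dy": 0, "dz": 0, "twist": 0},
    {"hand": 0.4, "dx": 3.5, "dy": 0, "dz": 0, "twist": 0},
    {"hand": 0.4, "dx": 1.5, "dy": 0, "dz": 0, "twist": 0},
    {"hand": 0.4, "dx": 0.5, "dy": 0, "dz": 0, "twist": 0},
    {"hand": 0.4, "dx": 0, "dy": 0, "dz": 0, "twist": 0},
    {"hand": 1, "dx": 0, "dy": 0, "dz": 0, "twist": 0},
    {"hand": 1, "dx": 0, "dy": 0, "dz": 0, "twist": 0},
    {"hand": 1, "dx": 0, "dy": 0, "dz": 0, "twist": 0},
    {"hand": 1, "dx": 0, "dy": 0, "dz": 0, "twist": 0},
    {"hand": 1, "dx": 0, "dy": 0, "dz": 0, "twist": 0}
  ]
}}

```text
time: 21.35
ee_pos: [0.4598, -0.2817, 0.0067]
ee_rot: [0.042, 0.706, -0.042, 0.706]
contact_force: [-0.7, -0.0, 2.4]
finger_gap: 0.233
```

```bash
python3 -c "
from h import *
go(.615,.2845,.15,-.13+np.pi/2)"
```

```text
t 21.35 pos [ 0.4598 -0.2817  0.0067] jawyaw 1.451 j [-0.76  0.26  1.94  0.    0.93 -2.21] gap 21.9 F [-0.7 -0.   2.4] tilt [ 0. -0. -1.]
 twist 0.01 then dx,dy,dz [-14.33  58.16   8.05] dist 60.4 j6 est -1.22 -3.2
 twist -3.131 then dx,dy,dz [-14.33 -58.16  -8.05] dist 60.4 j6 est -4.36 -0.06
```

{"method": "step_arm", "body": {
  "rows": [
    {"hand": 1, "dx": -2, "dy": 0, "dz": 0, "twist": 0.01},
    {"hand": 1, "dx": -4, "dy": 0, "dz": 0, "twist": 0},
    {"hand": 1, "dx": -4, "dy": 1, "dz": 0.3, "twist": 0},
    {"hand": 1, "dx": -2.5, "dy": 4, "dz": 1.2, "twist": 0},
    {"hand": 1, "dx": 0, "dy": 5, "dz": 1.4, "twist": 0},
    {"hand": 1, "dx": 0, "dy": 5, "dz": 1.4, "twist": 0},
    {"hand": 1, "dx": 0, "dy": 5, "dz": 1.4, "twist": 0},
    {"hand": 1, "dx": 0, "dy": 5, "dz": 1.4, "twist": 0},
    {"hand": 1, "dx": 0, "dy": 5, "dz": 1.4, "twist": 0},
    {"hand": 1, "dx": 0, "dy": 5, "dz": 1.4, "twist": 0},
    {"hand": 1, "dx": 0, "dy": 5, "dz": 1.4, "twist": 0},
    {"hand": 1, "dx": 0, "dy": 5, "dz": 1.4, "twist": 0}
  ]
}}

```text
time: 22.85
ee_pos: [0.6441, 0.1497, 0.131]
ee_rot: [0.046, 0.706, -0.046, 0.705]
contact_force: [-0.0, -0.9, -0.4]
finger_gap: 0.229
```

{"method": "step_arm", "body": {
  "rows": [
    {"hand": 1, "dx": 0, "dy": 5, "dz": 1.4, "twist": 0},
    {"hand": 1, "dx": 0, "dy": 5, "dz": 1.2, "twist": 0},
    {"hand": 1, "dx": 0, "dy": 3.2, "dz": 0.7, "twist": 0},
    {"hand": 1, "dx": 0, "dy": 0, "dz": 0, "twist": 0},
    {"hand": 1, "dx": 0, "dy": 0, "dz": 0, "twist": 0},
    {"hand": 1, "dx": 0, "dy": 0, "dz": 0, "twist": 0},
    {"hand": 1, "dx": 0, "dy": 0, "dz": 0, "twist": 0}
  ]
}}

```text
time: 23.72
ee_pos: [0.6937, 0.2737, 0.1316]
ee_rot: [0.046, 0.706, -0.046, 0.706]
contact_force: [-0.1, -0.5, -1.4]
finger_gap: 0.235
```

```bash
python3 l4.py board_narrow_top w13 narrow_pickup_center .0067; python3 l6.py board_narrow_top;python3 -c "
from h import *
go(.615,.2845,.03,-.13+np.pi/2)"
```

```text
23.73 [0.6937 0.2737 0.1316]
board_narrow_top 0.96 [ 99. 283.] 14373 [0.075 0.11 ] [ 0.6145  0.2843 -0.1277  0.0128]
mark 0.82 [103.9 282.3] [0.6148 0.2837 0.01  ]
held narrow_pickup_center 0.94 7013 [ 0.694   0.2735 -0.132   0.0456] tool offset cm [ 0.   -0.01  0.03] jaw-rel yaw -0.001
outline board_narrow_top thr 65.0 3792 [0.0245 0.0886] [ 0.6135  0.2841 -0.1235  0.0122]
outline board_narrow_top thr 70 3900 [0.026  0.0886] [ 0.6134  0.2843 -0.1267  0.0231]
t 24.07 pos [0.6936 0.2746 0.1315] jawyaw 1.441 j [ 0.23  0.53  1.33  0.    1.28 -1.22] gap 21.8 F [-0.   0.7 -1.8] tilt [-0.  0. -1.]
 twist 0.0 then dx,dy,dz [10.15 -0.04 -7.93] dist 12.9 j6 est -1.16 -1.27
 twist -3.141 then dx,dy,dz [10.15  0.04  7.93] dist 12.9 j6 est -4.3 1.87
```

View pics/w13.png

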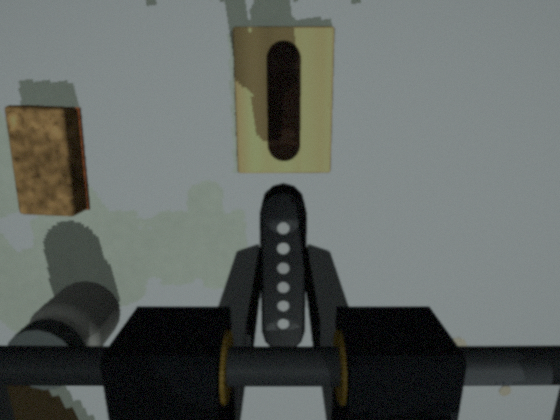

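{"method": "step_arm", "body": {
  "rows": [
    {"hand": 1, "dx": 0, "dy": 0, "dz": -4, "twist": -0.005},
    {"hand": 1, "dx": 0, "dy": 0, "dz": -4.1, "twist": 0},
    {"hand": 1, "dx": 3, "dy": 0, "dz": 0, "twist": 0},
    {"hand": 1, "dx": 4, "dy": 0, "dz": 0, "twist": 0},
    {"hand": 1, "dx": 2.8, "dy": 0, "dz": 0, "twist": 0},
    {"hand": 1, "dx": 1, "dy": 0, "dz": 0, "twist": 0},
    {"hand": 1, "dx": 0, "dy": 0, "dz": 0, "twist": 0},
    {"hand": 1, "dx": 0, "dy": 0, "dz": 0, "twist": 0},
    {"hand": 1, "dx": 0, "dy": 0, "dz": 0, "twist": 0}
  ]
}}

```text
time: 25.2
ee_pos: [0.6144, 0.2853, 0.025]
ee_rot: [0.044, 0.705, -0.044, 0.707]
contact_force: [0.1, 0.1, -0.7]
finger_gap: 0.229
```

```bash
python3 l4.py none w14 narrow_pickup_center .0067;  python3 -c "
from h import *
go(.6137,.2842,.0167,-.126+np.pi/2)"
```

```text
25.2 [0.6144 0.2853 0.025 ]
held narrow_pickup_center 0.63 7134 [ 0.6148  0.285  -0.1239  0.0407] tool offset cm [ 0.   -0.02  0.04] jaw-rel yaw 0.001
t 25.3 pos [0.6139 0.2852 0.0245] jawyaw 1.446 j [ 0.27  0.51  1.58 -0.    1.06 -1.18] gap 22.2 F [ 1.1 -0.6 -0.8] tilt [ 0.002  0.    -1.   ]
 twist 0.001 then dx,dy,dz [ 0.78 -0.1  -0.01] dist 0.8 j6 est -1.18 -1.18
 twist -3.14 then dx,dy,dz [0.78 0.1  0.01] dist 0.8 j6 est -4.32 1.96
```

View pics/w14.png

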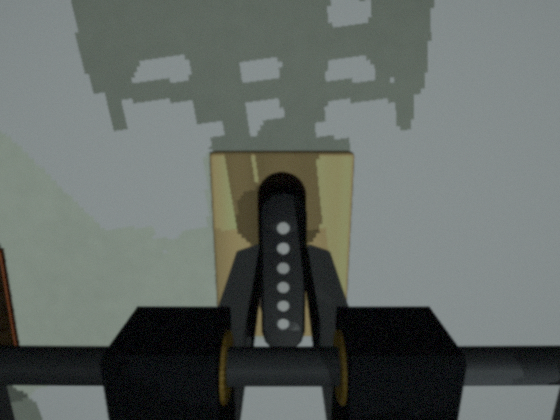

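{"method": "step_arm", "body": {
  "rows": [
    {"hand": 1, "dx": 0.4, "dy": -0.07, "dz": -0.05, "twist": 0},
    {"hand": 1, "dx": 0.35, "dy": 0, "dz": 0, "twist": 0},
    {"hand": 1, "dx": 0, "dy": 0, "dz": 0, "twist": 0},
    {"hand": 1, "dx": 0, "dy": 0, "dz": 0, "twist": 0},
    {"hand": 1, "dx": 0, "dy": 0, "dz": 0, "twist": 0}
  ]
}}

```text
time: 25.92
ee_pos: [0.6127, 0.2843, 0.0166]
ee_rot: [0.044, 0.706, -0.044, 0.706]
contact_force: [-2.7, -0.8, 5.2]
finger_gap: 0.23
```

```bash
python3 l4.py none w15 narrow_pickup_center .0067;  python3 -c "
from h import *
go(.6137,.2842,.0167,-.126+np.pi/2)"
```

```text
25.93 [0.6127 0.2843 0.0166]
held narrow_pickup_center 0.61 7077 [ 0.6136  0.2842 -0.1262  0.0433] tool offset cm [-0.   -0.    0.09] jaw-rel yaw -0.001
t 26.02 pos [0.6127 0.2843 0.0166] jawyaw 1.446 j [ 0.27  0.52  1.58 -0.    1.05 -1.18] gap 21.6 F [-2.1 -0.8  4.9] tilt [-0.001 -0.    -1.   ]
 twist 0.001 then dx,dy,dz [-0.01  0.    0.1 ] dist 0.1 j6 est -1.18 -1.18
 twist -3.14 then dx,dy,dz [-0.01 -0.   -0.1 ] dist 0.1 j6 est -4.32 1.96
```

View pics/w15.png

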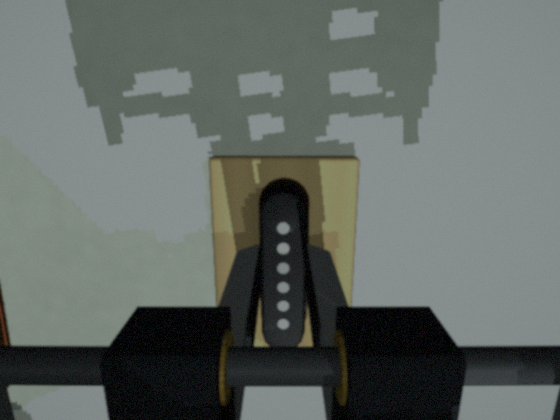

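Spot on at (.6136,.2842). Releasing it now.

{"method": "step_arm", "body": {
  "rows": [
    {"hand": 0.5, "dx": 0, "dy": 0, "dz": 0, "twist": 0},
    {"hand": 0.5, "dx": 0, "dy": 0, "dz": 0, "twist": 0},
    {"hand": 0.5, "dx": 0, "dy": 0, "dz": 0, "twist": 0},
    {"hand": 0.5, "dx": 0, "dy": 0, "dz": 0, "twist": 0},
    {"hand": 0.4, "dx": -3, "dy": 0, "dz": 0, "twist": 0},
    {"hand": 0, "dx": -4, "dy": 0, "dz": 0, "twist": 0},
    {"hand": 0, "dx": -6, "dy": 0, "dz": 0, "twist": 0},
    {"hand": 0, "dx": 0, "dy": 0, "dz": 0, "twist": 0},
    {"hand": 0, "dx": 0, "dy": 0, "dz": 0, "twist": 0},
    {"hand": 0, "dx": 0, "dy": 0, "dz": 0, "twist": 0}
  ]
}}

```text
time: 27.28
ee_pos: [0.6114, 0.284, 0.1435]
ee_rot: [0.044, 0.707, -0.045, 0.704]
contact_force: [-0.8, -0.5, 0.5]
finger_gap: 0.997
```

```bash
python3 l2.py narrow_pickup_center .01 w16; python3 l4.py board_narrow_top w16b; python3 -c "
from h import *
go(.629,-.2750,.15,-.25+np.pi/2)"
```

```text
27.27 [0.6114 0.284  0.1435] [-0.8 -0.5  0.5]
narrow_pickup_center 0.57 [205. 280.] 2640 [0.022 0.085] [0.613  0.2839 3.0116 0.0244]
27.38 [0.6117 0.284  0.1438]
board_narrow_top 0.82 [196. 296.] 8342 [0.074 0.111] [ 0.6133  0.2842 -0.1292  0.3164]
mark 0.66 [201.  283.5] [0.6126 0.2843 0.01  ]
t 27.52 pos [0.6123 0.2842 0.1449] jawyaw 1.446 j [ 0.27  0.36  1.53 -0.    1.25 -1.18] gap 94.0 F [0.9 0.1 0.1] tilt [-0.002 -0.    -1.   ]
 twist 0.125 then dx,dy,dz [ -0.51 -53.77  15.45] dist 55.9 j6 est -1.9 -0.46
 twist -3.016 then dx,dy,dz [ -0.51  53.77 -15.45] dist 55.9 j6 est -5.04 2.68
```

View pics/w16.png

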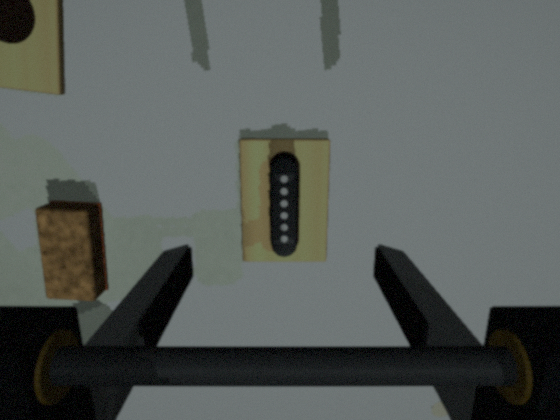

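{"method": "step_arm", "body": {
  "rows": [
    {"hand": 0, "dx": -0.5, "dy": 0, "dz": 0, "twist": 0.125},
    {"hand": 0, "dx": 0, "dy": -4, "dz": 1.2, "twist": 0},
    {"hand": 0, "dx": 0, "dy": -5, "dz": 1.4, "twist": 0},
    {"hand": 0, "dx": 0, "dy": -5, "dz": 1.4, "twist": 0},
    {"hand": 0, "dx": 0, "dy": -5, "dz": 1.4, "twist": 0},
    {"hand": 0, "dx": 0, "dy": -5, "dz": 1.4, "twist": 0},
    {"hand": 0, "dx": 0, "dy": -5, "dz": 1.4, "twist": 0},
    {"hand": 0, "dx": 0, "dy": -5, "dz": 1.4, "twist": 0},
    {"hand": 0, "dx": 0, "dy": -5, "dz": 1.4, "twist": 0},
    {"hand": 0, "dx": 0, "dy": -5, "dz": 1.5, "twist": 0},
    {"hand": 0, "dx": 0, "dy": -5, "dz": 1.5, "twist": 0},
    {"hand": 0, "dx": 0, "dy": -4.8, "dz": 1.5, "twist": 0}
  ]
}}

```text
time: 29.02
ee_pos: [0.6297, -0.277, 0.1507]
ee_rot: [0.088, 0.702, -0.088, 0.702]
contact_force: [0.5, 0.0, 0.3]
finger_gap: 1.0
```

{"method": "step_arm", "body": {
  "rows": [
    {"hand": 0, "dx": 0, "dy": 0, "dz": 0, "twist": 0},
    {"hand": 0, "dx": 0, "dy": 0, "dz": 0, "twist": 0},
    {"hand": 0, "dx": 0, "dy": 0, "dz": 0, "twist": 0},
    {"hand": 0, "dx": 0, "dy": 0, "dz": 0, "twist": 0}
  ]
}}

```text
time: 29.52
ee_pos: [0.6301, -0.274, 0.151]
ee_rot: [0.088, 0.702, -0.088, 0.702]
contact_force: [-0.1, -0.9, 0.8]
finger_gap: 1.005
```

```bash
python3 l2.py knob_center 0 w17; python3 -c "
from h import *
go(.629,-.2750,.006,-.25+np.pi/2)"
```

```text
29.52 [ 0.6301 -0.274   0.151 ] [-0.1 -0.9  0.8]
knob_center 0.63 [126. 340.] 887 [0.025 0.027] [ 0.5849 -0.2053  0.1284  0.7676]
knob_center 0.55 [199. 284.] 1486 [0.034 0.038] [ 0.6293 -0.2741 -0.5274  0.0292]
t 29.62 pos [ 0.6301 -0.2744  0.1511] jawyaw 1.322 j [-0.58  0.38  1.5  -0.    1.27 -1.9 ] gap 94.0 F [ 0.3 -0.5  0.2] tilt [ 0. -0. -1.]
 twist 0.001 then dx,dy,dz [14.51 -0.08 -0.09] dist 14.5 j6 est -1.9 -1.9
 twist -3.14 then dx,dy,dz [14.51  0.08  0.09] dist 14.5 j6 est -5.04 1.24
```

View pics/w17.png

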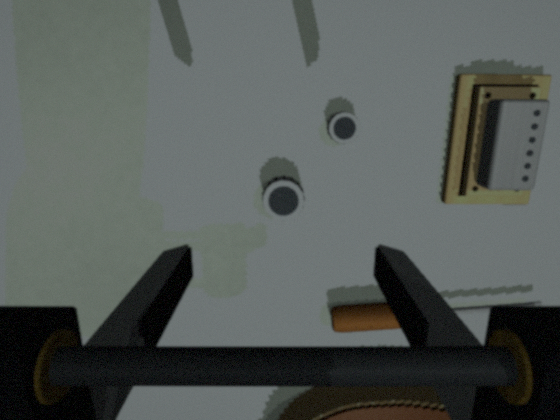

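{"method": "step_arm", "body": {
  "rows": [
    {"hand": 0.35, "dx": 4, "dy": 0.02, "dz": -0.09, "twist": 0},
    {"hand": 0.35, "dx": 5, "dy": 0, "dz": 0, "twist": 0},
    {"hand": 0.35, "dx": 3.5, "dy": 0, "dz": 0, "twist": 0},
    {"hand": 0.35, "dx": 1.5, "dy": 0, "dz": 0, "twist": 0},
    {"hand": 0.35, "dx": 0.5, "dy": 0, "dz": 0, "twist": 0},
    {"hand": 0.35, "dx": 0, "dy": 0, "dz": 0, "twist": 0},
    {"hand": 1, "dx": 0, "dy": 0, "dz": 0, "twist": 0},
    {"hand": 1, "dx": 0, "dy": 0, "dz": 0, "twist": 0},
    {"hand": 1, "dx": 0, "dy": 0, "dz": 0, "twist": 0},
    {"hand": 1, "dx": 0, "dy": 0, "dz": 0, "twist": 0},
    {"hand": 1, "dx": 0, "dy": 0, "dz": 0, "twist": 0}
  ]
}}

```text
time: 31.0
ee_pos: [0.6295, -0.275, 0.0066]
ee_rot: [0.088, 0.701, -0.088, 0.702]
contact_force: [-1.0, 1.7, 3.9]
finger_gap: 0.373
```

```bash
python3 -c "
from h import *
go(.4401,.0923,.15)"
```

```text
t 31.0 pos [ 0.6295 -0.275   0.0066] jawyaw 1.321 j [-0.58  0.55  1.55  0.    1.04 -1.9 ] gap 35.0 F [-1.   1.7  3.9] tilt [ 0.001 -0.    -1.   ]
 twist 0 then dx,dy,dz [-14.34  30.9  -27.42] dist 43.7 j6 est -1.28 -2.52
```

{"method": "step_arm", "body": {
  "rows": [
    {"hand": 1, "dx": -2, "dy": 0, "dz": 0, "twist": 0},
    {"hand": 1, "dx": -4, "dy": 0, "dz": 0, "twist": 0},
    {"hand": 1, "dx": -5, "dy": 0, "dz": 0, "twist": 0},
    {"hand": 1, "dx": -1.5, "dy": 3, "dz": -2, "twist": 0},
    {"hand": 1, "dx": 0, "dy": 4, "dz": -2.5, "twist": 0},
    {"hand": 1, "dx": 0, "dy": 4, "dz": -2.5, "twist": 0},
    {"hand": 1, "dx": 0, "dy": 4, "dz": -2.5, "twist": 0},
    {"hand": 1, "dx": 0, "dy": 4, "dz": -2.5, "twist": 0},
    {"hand": 1, "dx": 0, "dy": 4, "dz": -2.5, "twist": 0},
    {"hand": 1, "dx": 0, "dy": 4, "dz": -2.5, "twist": 0},
    {"hand": 1, "dx": 0, "dy": 3.9, "dz": -2.4, "twist": 0},
    {"hand": 1, "dx": 0, "dy": 0, "dz": 0, "twist": 0}
  ]
}}

```text
time: 32.5
ee_pos: [0.5166, 0.0746, 0.1316]
ee_rot: [0.087, 0.702, -0.087, 0.702]
contact_force: [-0.2, 0.6, -0.2]
finger_gap: 0.376
```

{"method": "step_arm", "body": {
  "rows": [
    {"hand": 1, "dx": 0, "dy": 0, "dz": 0, "twist": 0},
    {"hand": 1, "dx": 0, "dy": 0, "dz": 0, "twist": 0},
    {"hand": 1, "dx": 0, "dy": 0, "dz": 0, "twist": 0}
  ]
}}

```text
time: 32.88
ee_pos: [0.5178, 0.0716, 0.131]
ee_rot: [0.089, 0.702, -0.089, 0.702]
contact_force: [0.2, 0.7, -0.1]
finger_gap: 0.372
```

```bash
python3 l4.py board_round_top w18 knob_center .0067; python3 l6.py board_round_top;python3 -c "
from h import *
go(.4401,.0923,.03)"
```

```text
32.88 [0.5178 0.0716 0.131 ]
board_round_top 0.55 [ 96. 284.] 14661 [0.076 0.112] [0.4394 0.0924 2.8892 0.011 ]
mark 0.86 [101.1 283. ] [0.4389 0.092  0.01  ]
held knob_center 0.85 4672 [ 0.5174  0.0715 -0.2835  0.0617] tool offset cm [-0.   -0.02 -0.04] jaw-rel yaw -0.032
held knob_center 0.76 486 [ 0.5089 -0.055   1.4722  1.4769] tool offset cm [  0.   -12.48   2.28] jaw-rel yaw -1.418
held knob_center 0.6 14554 [ 0.4292  0.096  -0.2645  0.5629] tool offset cm [-0.    0.16 -9.19] jaw-rel yaw -0.013
outline board_round_top thr 63.0 2370 [0.0397 0.0402] [0.4387 0.0925 0.874  0.0168]
outline board_round_top thr 70 2437 [0.0402 0.0413] [0.4388 0.0924 0.7513 0.0143]
t 33.23 pos [0.5175 0.0724 0.1309] jawyaw 1.321 j [-0.08  0.03  1.94 -0.    1.17 -1.4 ] gap 35.4 F [ 0.5 -0.2 -0.9] tilt [-0. -0. -1.]
 twist 0 then dx,dy,dz [ 1.009e+01  1.000e-02 -7.990e+00] dist 12.9 j6 est -1.33 -1.47
```

View pics/w18.png

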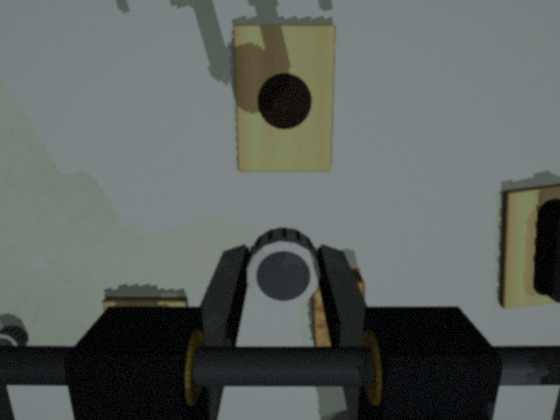

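{"method": "step_arm", "body": {
  "rows": [
    {"hand": 1, "dx": 0, "dy": 0.03, "dz": -4, "twist": 0},
    {"hand": 1, "dx": 0, "dy": 0, "dz": -4.1, "twist": 0},
    {"hand": 1, "dx": 3, "dy": 0, "dz": 0, "twist": 0},
    {"hand": 1, "dx": 4, "dy": 0, "dz": 0, "twist": 0},
    {"hand": 1, "dx": 2.8, "dy": 0, "dz": 0, "twist": 0},
    {"hand": 1, "dx": 1, "dy": 0, "dz": 0, "twist": 0},
    {"hand": 1, "dx": 0, "dy": 0, "dz": 0, "twist": 0},
    {"hand": 1, "dx": 0, "dy": 0, "dz": 0, "twist": 0},
    {"hand": 1, "dx": 0, "dy": 0, "dz": 0, "twist": 0},
    {"hand": 1, "dx": 0, "dy": 0, "dz": 0, "twist": 0}
  ]
}}

```text
time: 34.48
ee_pos: [0.4396, 0.0928, 0.0236]
ee_rot: [0.088, 0.701, -0.088, 0.702]
contact_force: [0.4, 0.1, -1.0]
finger_gap: 0.376
```

```bash
python3 l4.py none w19 knob_center .0067;  python3 -c "
from h import *
go(.4388,.0925,.0167)"
```

```text
34.48 [0.4396 0.0928 0.0236]
held knob_center 0.97 4812 [ 0.4391  0.0929 -0.5514  0.038 ] tool offset cm [-0.   -0.01 -0.05] jaw-rel yaw -0.302
t 34.58 pos [0.4394 0.0929 0.0233] jawyaw 1.321 j [-0.05  0.04  2.17  0.    0.94 -1.37] gap 35.4 F [ 0.1 -0.2 -0.9] tilt [ 0.001 -0.    -1.   ]
 twist 0 then dx,dy,dz [ 0.66 -0.05 -0.05] dist 0.7 j6 est -1.37 -1.37
```

{"method": "step_arm", "body": {
  "rows": [
    {"hand": 1, "dx": 0.35, "dy": -0.05, "dz": 0, "twist": 0},
    {"hand": 1, "dx": 0.3, "dy": 0, "dz": 0, "twist": 0},
    {"hand": 1, "dx": 0, "dy": 0, "dz": 0, "twist": 0},
    {"hand": 1, "dx": 0, "dy": 0, "dz": 0, "twist": 0}
  ]
}}

```text
time: 35.08
ee_pos: [0.4389, 0.0923, 0.0166]
ee_rot: [0.088, 0.702, -0.088, 0.701]
contact_force: [-3.3, 0.0, 5.3]
finger_gap: 0.372
```

```bash
python3 l4.py none w20 knob_center .0067;  python3 -c "
from h import *
go(.4388,.0925,.0167)"
```

```text
35.08 [0.4389 0.0923 0.0166]
held knob_center 0.9 4767 [0.4382 0.0922 0.0565 0.0457] tool offset cm [ 0.   -0.03 -0.06] jaw-rel yaw 0.306
t 35.17 pos [0.4389 0.0923 0.0166] jawyaw 1.321 j [-0.05  0.05  2.17 -0.    0.92 -1.37] gap 35.2 F [-2.8 -0.8  4.1] tilt [-0.001 -0.    -1.   ]
 twist 0 then dx,dy,dz [-0.01  0.02 -0.02] dist 0.0 j6 est -1.37 -1.37
```

View pics/w20.png

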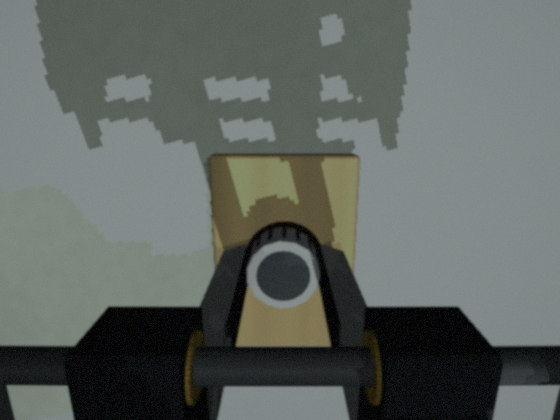

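Centred to within 1 mm. I'll release, retreat and check.

{"method": "step_arm", "body": {
  "rows": [
    {"hand": 0.3, "dx": 0, "dy": 0, "dz": 0, "twist": 0},
    {"hand": 0.3, "dx": 0, "dy": 0, "dz": 0, "twist": 0},
    {"hand": 0.3, "dx": 0, "dy": 0, "dz": 0, "twist": 0},
    {"hand": 0.3, "dx": 0, "dy": 0, "dz": 0, "twist": 0},
    {"hand": 0.3, "dx": -3, "dy": 0, "dz": 0, "twist": 0},
    {"hand": 0, "dx": -4, "dy": 0, "dz": 0, "twist": 0},
    {"hand": 0, "dx": -6, "dy": 0, "dz": 0, "twist": 0},
    {"hand": 0, "dx": 0, "dy": 0, "dz": 0, "twist": 0},
    {"hand": 0, "dx": 0, "dy": 0, "dz": 0, "twist": 0},
    {"hand": 0, "dx": 0, "dy": 0, "dz": 0, "twist": 0},
    {"hand": 0, "dx": 0, "dy": 0, "dz": 0, "twist": 0}
  ]
}}

```text
time: 36.55
ee_pos: [0.438, 0.0924, 0.1449]
ee_rot: [0.088, 0.703, -0.088, 0.701]
contact_force: [0.6, 0.7, -0.0]
finger_gap: 1.001
```

```bash
python3 l2.py knob_center .01 w21; python3 l4.py board_round_top w21b; python3 - <<'E'
from h import *
for n in("top","side"): cv2.imwrite(f"pics/f_{n}.png",manip.grab_frame(n)[:,:,::-1])
c=cam("top")
for r in manip.masks_of("top","sander_center")[:1]:
    m=r["pixels"];p,a,w=rect(m,c,.026);print(np.round(fit([(c,m)],"box",(.085,.045,.026),0,*p,a),4))
for q in("glue_center","driver_grip"):
    for r in manip.mark_of("top",q)[:1]: print(q,r["pixel"])
E
```

```text
36.55 [0.438  0.0924 0.1449] [ 0.6  0.7 -0. ]
knob_center 0.79 [205. 284.] 1605 [0.035 0.038] [ 0.4378  0.0921 -0.5017  0.0519]
36.65 [0.4384 0.0924 0.1455]
board_round_top 0.73 [180. 287.] 9086 [0.074 0.11 ] [ 0.4387  0.0925 -0.25    0.1974]
[ 0.634   0.0924 -0.1695  0.0305]
glue_center [93.5, 234.0]
driver_grip [104.1, 364.2]
```

View pics/w21.png

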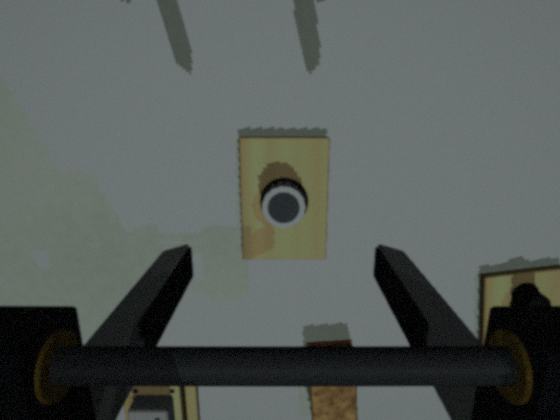

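View pics/f_top.png

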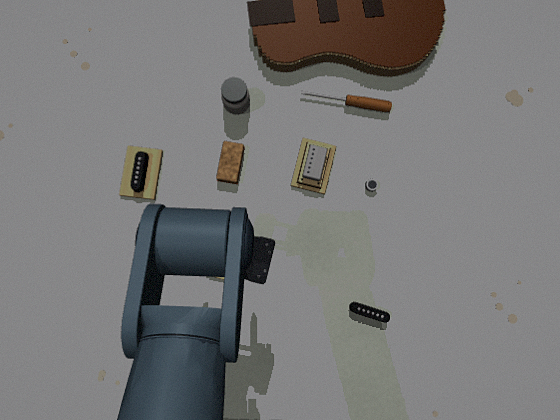

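View pics/f_side.png

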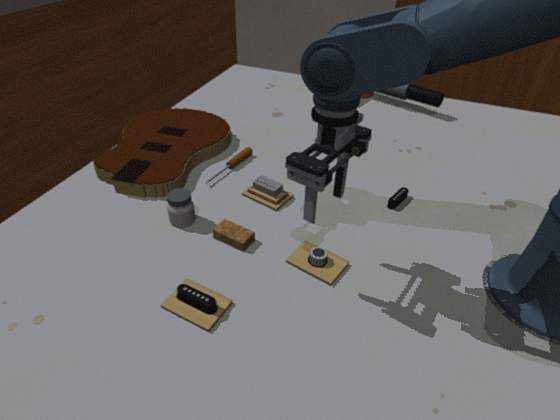

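All parts are placed and the bystanders haven't moved: sander (230,162), jar (235,95), driver (369,103).

```bash
python3 -c "
from cell import manip
print(manip.close_job())"
```

```text
the job is handed in; nothing more can be done
None
```

The job is handed in at about 37 s of the 112 s allowed. In order, I placed the riser plate in the large outline, the wide pickup on top of it, the rightmost slim black pickup in the slim outline, and the larger knob in the round one.

My last camera fits, compared with the outlines and boards:

| Part | Offset from centre | Lengthwise alignment |
|---|---|---|
| Riser plate | about 0.5 mm | within 0.01 rad |
| Wide pickup, relative to riser | about 0.6 mm | within 0.01 rad |
| Slim pickup | about 0.7 mm | within 0.01 rad |
| Knob | about 1 mm | not applicable (round) |

The camera calibration is only good to about 2 mm. All parts show right side up in the pictures. The sanding block's fitted position stayed within 1 mm. The glue jar and screwdriver look unmoved in the top view, and their network marks shifted only 2–5 px, which I took as noise. The gripper was open and clear of everything at hand-in.

Some checks gave no usable result:
- **Outline fit on the wide board:** it failed once the riser covered the outline, so I used the earlier outline fit and the board fit instead.
- **Riser fit under the wide pickup:** it also failed, because the riser was mostly hidden. I relied on its last clear fit and the pictures.

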